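Change over the water-test analyser

ROBOT

A 6-joint arm with a two-finger parallel gripper is mounted at the origin on the work surface. World frame = base frame: x ahead of the robot, y to its left, z up, the work surface at z = 0. Lengths are in m, angles in degrees, forces in N, time in s.
With the tool pointing down it reaches from about 0.35 to 0.875 m from the base axis. Payload 4.2 kg.
Tool frame: the origin (TCP) lies on the centre line of the jaws, within the pads' length; the fingertips stand 19 mm ahead of it and the grasp point (between the pads) is the TCP; x points along the fingers, y is the direction in which the jaws open and shut, and the axes are right-handed (so a half turn about x gives the same grasp; the last joint's range is limited). The gripper opens to 87 mm and grips with 3 to 60 N. Pads are 19 mm wide; open, the fingers measure 117 mm over their backs; the gripper's body (75 mm by 190 mm) begins 51 mm behind the grasp point.
Start: joints at [82.254, 22.042, 0.453, 0, -68.411, -14.817], TCP at [0.24, 0.577, 0.242] pointing down, gripper open.
Joint ranges: [-179.83, 179.83], [-69.29, 118.12], [-61.27, 80.66], [-181.25, 117.63], [-171.15, -9.14], [-177.46, 177.46]. Speed limits (degrees/s): [159.86, 159.86, 180, 180, 180, 180].

INTERFACE

Orientations are given as a 3x3 rotation matrix whose columns are the frame's x, y, z axes.
In Python, from station import r, viewer, job, spotter gives the robot as it stands.
- The arm moves only by the tool play_rows, never from a script. Its argument "commands" is a list of rows, each an object of numbers: "fingers": the gripper command: -1 is fully open, 1 is shut, values between are in proportion; "tx", "ty", "tz": the shift along the tool's x, y, z normalised to -1 to 1, where 1 is 750 mm; "ax", "ay", "az": the turn, a rotation vector about the tool's x, y, z normalised to -1 to 1, where 1 is pi rad. In form: [{"fingers": .., "tx": .., "ty": .., "tz": .., "ax": .., "ay": .., "az": ..}, ...]. A call has 1 to 5 rows; each row is the pose to reach, as a shift and turn from the pose commanded when the call began, along the tool's axes at that moment, turning the shorter way round; what a row does not reach only later rows make up. A row lasts 1/12 s, in which the tool goes at most 41.7 mm and 7.16 degrees, less where a joint would pass 70% of its speed; a pose out of reach is approached as far as the arm can. A call with a number of a shift or a turn outside -1 to 1 is refused whole. A call with a gripper value outside its range is refused whole. The fingers move at their own pace and stop on an object; the grip force is fixed at half the most. Time passes only in rows, so rows that repeat a pose let the fingers close. It gives the time, the measured TCP pose, the force and the opening at its end, in the units of the state.
- r.sense(): the state, without advancing time (a new reading comes with each control period).
- viewer.capture(name): name is "side" or "top"; returns a dict with "image" (480x640x3 uint8, red, green, blue), "fx", "fy", "cx", "cy" (pixels), "R" (3x3) and "t" (3): a world point X has camera coordinates R X + t. Camera axes: x right, y down, z forward; pixel columns grow to the right and rows downward; lengths in m; the calibration is good to about 2 mm. A picture is of the moment at which its call begins. There is no depth.
- job.finish_job(): hands the job in, once; it reports no verdict.
Trained networks look in a picture, given as the dict that the camera call returned (one of the last four; its "shot" number tells which), for a name from the list of things; names that differ only in an ending like _2 or _b are one class to them, and where a whole thing is asked for, a point or a joint stands for the part that bears it (a point fixed in the world has none). Each returns a list of dicts, best first, with "score" (0 to 1); they miss things now and then, are a little off and sometimes report something else, mostly with a low value. They report only what shows in the picture. A call takes as long as a camera call. They do not tell look-alikes from the thing itself.
- spotter.find_in(name, picture): "uv" ([column, row] in pixels, amid what is visible of it).
- spotter.silhouettes(name, picture): "region" (480x640 bool, what is visible of it) and "uv" ([column, row] in pixels, amid what is visible of it).
The state is a dict: "time_s": time; "joints": joint angles; "joint_velocities": joint speeds; "effort": joint torques, N m; "tcp_pos": TCP position; "ee_rot": TCP orientation; "wrist_force": force on the tool from outside, world axes, zero at the start; "moment": the same for the moment, N m; "gripper_width": opening from 0.0 (shut) to 1.0 (fully open).
Only numpy, scipy, OpenCV 4.12 (cv2) and the standard library are available. Lean on these libraries where they do the work, as an engineer would, in place of code of your own. Each camera call takes 0.05 s, during which the arm holds its last target. There are 200 camera calls.

TASK

Change over the water-test analyser for the next class: move every finished test cassette from the catch tray into the grey tote, and push each fresh reagent cartridge down into a bay of its own in the dock until the sprung ball clicks into its groove and it sits on the bay floor. Only when all that is done, slide the sample plate, wells first, into the reader's slot fully home against the stop. Do not knock or shift the bottle, the jar or the beaker.

Things in the scene. Friction and masses are not known exactly. Their poses are not given: they have to be found in the camera images.
- cartridge1: Fresh reagent cartridge, a white upright box 40 (its x) x 60 (its y) x 100 mm high, about 0.2 kg; some starts have only two. Origin: centre of its underside, z up. A groove 7 mm deep runs across both 60 mm wide faces (+x and -x) from 16 to 37 mm above the underside; above and below the groove it is 40 mm thick. The plain upper part (37 to 100 mm) is for gripping, across the 40 mm. It works either way round (half turn). It starts standing on the table.
- cartridge2: Fresh reagent cartridge, a white upright box 40 (its x) x 60 (its y) x 100 mm high, about 0.2 kg; some starts have only two. Origin: centre of its underside, z up. A groove 7 mm deep runs across both 60 mm wide faces (+x and -x) from 16 to 37 mm above the underside; above and below the groove it is 40 mm thick. The plain upper part (37 to 100 mm) is for gripping, across the 40 mm. It works either way round (half turn). It starts standing on the table.
- cartridge3: Fresh reagent cartridge, a white upright box 40 (its x) x 60 (its y) x 100 mm high, about 0.2 kg; some starts have only two. Origin: centre of its underside, z up. A groove 7 mm deep runs across both 60 mm wide faces (+x and -x) from 16 to 37 mm above the underside; above and below the groove it is 40 mm thick. The plain upper part (37 to 100 mm) is for gripping, across the 40 mm. It works either way round (half turn). It starts standing on the table.
- dock: Fixed grey cartridge dock, 73 (x) x 252 (y) x 60 mm high, turned and placed differently each time. Origin: centre of its underside. Three bays open at the top lie in a row along its y at +80, 0 and -80 mm; each is 43 (x) x 63 (y) mm inside with its floor 10 mm above the table, and a 6 mm 45-degree lead-in round its mouth at the top. A cartridge's x goes along the dock's x (either way round); seated, it stands 50 mm out of the dock.
- bay1 (a point): Centre of the floor of bay 1 (at y = +80 mm, z = 10 mm in the dock); axes as the dock's. A seated cartridge has its origin here.
- ball1 (a joint): Sprung steel ball (20 mm across, centre 26.5 mm above the bay floor) in the +x wall of bay 1: 0 = fully out, standing 6 mm into the bay; grows to at most 0.0065 m as it is pushed back into the wall (spring 10 N at first, then 800 N/m). A cartridge lowered in gently stops on the ball with its underside about 33 mm above the floor; about 8 to 15 N downward pushes it past, and at the floor the ball snaps out into the groove (reads near 0 again) and holds it.
- bay2 (a point): Centre of the floor of bay 2 (at y = +0 mm, z = 10 mm in the dock); axes as the dock's. A seated cartridge has its origin here.
- ball2 (a joint): Sprung steel ball (20 mm across, centre 26.5 mm above the bay floor) in the +x wall of bay 2: 0 = fully out, standing 6 mm into the bay; grows to at most 0.0065 m as it is pushed back into the wall (spring 10 N at first, then 800 N/m). A cartridge lowered in gently stops on the ball with its underside about 33 mm above the floor; about 8 to 15 N downward pushes it past, and at the floor the ball snaps out into the groove (reads near 0 again) and holds it.
- bay3 (a point): Centre of the floor of bay 3 (at y = -80 mm, z = 10 mm in the dock); axes as the dock's. A seated cartridge has its origin here.
- ball3 (a joint): Sprung steel ball (20 mm across, centre 26.5 mm above the bay floor) in the +x wall of bay 3: 0 = fully out, standing 6 mm into the bay; grows to at most 0.0065 m as it is pushed back into the wall (spring 10 N at first, then 800 N/m). A cartridge lowered in gently stops on the ball with its underside about 33 mm above the floor; about 8 to 15 N downward pushes it past, and at the floor the ball snaps out into the groove (reads near 0 again) and holds it.
- cassette1: Finished test cassette, white, T-shaped in section: base 80 (x) x 40 (y) x 14 mm high, and on it along the middle a grip spine 66 (x) x 22 (y) mm reaching 36 mm above the underside; 0.06 kg. Origin: centre of its underside, z up. Lies in the catch tray at the start; three or four are there.
- cassette2: Finished test cassette, white, T-shaped in section: base 80 (x) x 40 (y) x 14 mm high, and on it along the middle a grip spine 66 (x) x 22 (y) mm reaching 36 mm above the underside; 0.06 kg. Origin: centre of its underside, z up. Lies in the catch tray at the start; three or four are there.
- cassette3: Finished test cassette, white, T-shaped in section: base 80 (x) x 40 (y) x 14 mm high, and on it along the middle a grip spine 66 (x) x 22 (y) mm reaching 36 mm above the underside; 0.06 kg. Origin: centre of its underside, z up. Lies in the catch tray at the start; three or four are there.
- cassette4: Finished test cassette, white, T-shaped in section: base 80 (x) x 40 (y) x 14 mm high, and on it along the middle a grip spine 66 (x) x 22 (y) mm reaching 36 mm above the underside; 0.06 kg. Origin: centre of its underside, z up. Lies in the catch tray at the start; three or four are there.
- tray: Fixed steel catch tray of the analyser, 125 (x) x 250 (y) mm, floor 4 mm thick, rim 14 mm high; a white outlet chute 100 mm wide and 50 mm high stands beyond its +x edge (from 65 to 155 mm along +x). Origin: centre of its underside.
- tote: Fixed grey open tote, 140 (x) x 220 (y) x 50 mm high, walls and floor 4 mm thick. Origin: centre of its underside, x and y along its sides.
- plate: Sample plate, a flat metal slab 120 (x) x 90 (y) x 10 mm with nine white wells at its front (+x) end, 0.2 kg; on it near the rear end a black upright grip rib, 30 (x) x 12 (y) mm, from 10 to 46 mm above the underside, centred at x = -40 mm. Origin: centre of the underside, x towards the front end, which goes into the reader first. Starts flat on the table in front of the reader.
- reader: Fixed plate reader. Origin: middle of the slot's mouth, at table level; the slot runs along its +x, level with the table: 94 mm wide, 14 mm high, 75 mm deep to a stop, under a 29 mm high housing 124 mm wide; two guide cheeks 12 mm high flare at 20 degrees from the mouth to about 117 mm wide, 30 mm in front of it. A white head 95 mm high stands 90 to 190 mm behind the mouth.
- plate_home (a point): Where the plate's origin is when the plate is fully in, against the stop (15 mm inside the mouth, at table level); axes as the reader's. The rib then stands 10 mm outside the mouth.
- brown_bottle: Bystander: brown reagent bottle, 64 mm wide, 130 mm high. Origin under its centre.
- white_jar: Bystander: white jar, 72 mm wide, 100 mm high. Origin under its centre.
- beaker: Bystander: small glass beaker, 64 mm wide, 85 mm high. Origin under its centre.
There are look-alikes about, which are no part of the job. What is shaped like the cassette4 but green, purple or turquoise is not meant.

How it is judged (in metres and radians):
On the way, in this order (a step that is already met when the one before it is completed fails the run):
1. every finished cassette lies in the tote and every fresh cartridge is clicked home in a bay, before the plate is home (((horizontal distance between cartridge1 and bay1 below 0.005 m and z of cartridge1 in the frame of bay1 between -0.004 and 0.004 m and value of joint ball1 below 0.0025 m and angle between cartridge1's own z axis and vertical below 0.08 rad) or (horizontal distance between cartridge1 and bay2 below 0.005 m and z of cartridge1 in the frame of bay2 between -0.004 and 0.004 m and value of joint ball2 below 0.0025 m and angle between cartridge1's own z axis and vertical below 0.08 rad) or (horizontal distance between cartridge1 and bay3 below 0.005 m and z of cartridge1 in the frame of bay3 between -0.004 and 0.004 m and value of joint ball3 below 0.0025 m and angle between cartridge1's own z axis and vertical below 0.08 rad)) and ((horizontal distance between cartridge2 and bay1 below 0.005 m and z of cartridge2 in the frame of bay1 between -0.004 and 0.004 m and value of joint ball1 below 0.0025 m and angle between cartridge2's own z axis and vertical below 0.08 rad) or (horizontal distance between cartridge2 and bay2 below 0.005 m and z of cartridge2 in the frame of bay2 between -0.004 and 0.004 m and value of joint ball2 below 0.0025 m and angle between cartridge2's own z axis and vertical below 0.08 rad) or (horizontal distance between cartridge2 and bay3 below 0.005 m and z of cartridge2 in the frame of bay3 between -0.004 and 0.004 m and value of joint ball3 below 0.0025 m and angle between cartridge2's own z axis and vertical below 0.08 rad)) and ((horizontal distance between cartridge3 and bay1 below 0.005 m and z of cartridge3 in the frame of bay1 between -0.004 and 0.004 m and value of joint ball1 below 0.0025 m and angle between cartridge3's own z axis and vertical below 0.08 rad) or (horizontal distance between cartridge3 and bay2 below 0.005 m and z of cartridge3 in the frame of bay2 between -0.004 and 0.004 m and value of joint ball2 below 0.0025 m and angle between cartridge3's own z axis and vertical below 0.08 rad) or (horizontal distance between cartridge3 and bay3 below 0.005 m and z of cartridge3 in the frame of bay3 between -0.004 and 0.004 m and value of joint ball3 below 0.0025 m and angle between cartridge3's own z axis and vertical below 0.08 rad)) and x of cassette1 in the frame of tote between -0.066 and 0.066 m and y of cassette1 in the frame of tote between -0.106 and 0.106 m and z of each of cassette1, cassette2, cassette3, cassette4 in the frame of tote below 0.055 m and x of cassette2 in the frame of tote between -0.066 and 0.066 m and y of cassette2 in the frame of tote between -0.106 and 0.106 m and x of cassette3 in the frame of tote between -0.066 and 0.066 m and y of cassette3 in the frame of tote between -0.106 and 0.106 m and x of cassette4 in the frame of tote between -0.066 and 0.066 m and y of cassette4 in the frame of tote between -0.106 and 0.106 m), for 0.2 s.
2. the sample plate is slid fully home in the reader (x of plate in the frame of plate_home between -0.005 and 0.004 m and y of plate in the frame of plate_home between -0.005 and 0.005 m and z of plate in the frame of plate_home below 0.006 m and angle between the x axis of plate and the x axis of reader, either way round below 0.06 rad), for 0.2 s.
At the end, for the whole second after the job is handed in: Cassettes inside the tote (underside under 55 mm high); cartridges upright in bays, within 4 mm of the bay floor and 5 mm of its centre, ball sprung out (under 2.5 mm back); plate within 5 mm of its home, straight in the slot; all at rest (all of step 1 and all of step 2 and linear speed of each of cartridge1, cartridge2, cartridge3, cassette1, cassette2, cassette3, cassette4, plate below 0.02 m/s); the robot touches nothing.
It fails at once if the brown bottle is shifted by more than 30 mm or tipped (distance of brown_bottle from where it was at the start of the episode above 0.03 m or angle between brown_bottle's own z axis and vertical above 0.4 rad).
It fails at once if the white jar is shifted by more than 30 mm or tipped (distance of white_jar from where it was at the start of the episode above 0.03 m or angle between white_jar's own z axis and vertical above 0.4 rad).
It fails at once if the glass beaker is shifted by more than 30 mm or tipped (distance of beaker from where it was at the start of the episode above 0.03 m or angle between beaker's own z axis and vertical above 0.4 rad).
Of cartridge1, cartridge2, cartridge3 only 2 to 3 are there at a start; the rules pass over those that are not, and their reading is None.
Of cassette1, cassette2, cassette3, cassette4 only 3 to 4 are there at a start; the rules pass over those that are not, and their reading is None.
At some moment in a run one of cassette1, cassette2, cassette3, cassette4, plate may be knocked a few centimetres aside while the robot is not near it.
It also fails if it takes over 210 s, if anything falls off the work surface, if the arm or the gripper's body presses on something with over 40 N, if the wrist force passes 120 N, or if a joint passes its speed limit or range.

## Working session

There is one attempt and no reset: what is moved stays moved. The work goes in short steps, Python scripts to look and compute and a tool call to move; the robot and the scene stay as the last step left them, time stands still between calls to the robot, and variables do not carry over. Pictures are saved under pics/ and viewed, about 12 in all and at most 16, crops included, and the job is handed in when it is done.

Besides the shell and the picture viewer there is one more tool, called after "Request:" as name([rows], argument=value, ...), one row to a line, values as JSON. play_rows: Moves the arm, as the interface text tells. Its arguments: {"type":"object","properties":{"commands":{"type":"array"}},"required":["commands"]}

```bash
ls; mkdir -p pics; python3 - <<'E'
from station import r, viewer, job, spotter
import cv2,numpy as np
s=r.sense();print(s['time_s'],s['tcp_pos'],np.round(s['ee_rot'],3),s['gripper_width'])
for n in ('top','side'):
    p=viewer.capture(n);cv2.imwrite(f'pics/{n}0.png',p['image'][:,:,::-1])
    print(n,p['fx'],p['fy'],p['cx'],p['cy'],np.round(p['R'],4).tolist(),np.round(p['t'],4).tolist(), (-p['R'].T@p['t']).round(3))
    for k in ['cartridge1','dock','cassette1','tray','tote','plate','reader','brown_bottle','white_jar','beaker']:
        print(k,[(np.round(d['uv']).astype(int).tolist(),round(d['score'],2)) for d in spotter.find_in(k,p)[:6]])
E
```

```text
pics
0.0 [0.23957263 0.57664321 0.24048128] [[-0.001 -0.384 -0.923]
 [-0.002 -0.923  0.384]
 [-1.     0.002 -0.   ]] 0.996919184620144
top 595.3998045132488 595.3998045132488 315.17997487109136 243.72873154115058 [[0.0081, -1.0, -0.0047], [-0.9961, -0.0077, -0.0883], [0.0882, 0.0054, -0.9961]] [-0.03, 0.5464, 1.8997] [ 0.377 -0.036  1.94 ]
cartridge1 [([279, 272], 0.69), ([310, 278], 0.5)]
dock [([305, 217], 0.77)]
cassette1 [([415, 244], 0.77), ([337, 251], 0.73), ([384, 222], 0.67), ([399, 232], 0.66), ([472, 220], 0.57)]
tray [([417, 232], 0.56)]
tote [([402, 304], 0.88)]
plate []
reader [([183, 231], 0.68)]
brown_bottle [([249, 182], 0.93), ([278, 271], 0.69), ([398, 230], 0.22)]
white_jar [([400, 304], 0.73), ([314, 177], 0.6), ([303, 217], 0.31)]
beaker [([149, 308], 0.81), ([183, 230], 0.22)]
side 520.7247357691799 520.7247357691799 323.9663107543548 240.41407667294843 [[0.9763, -0.216, -0.0161], [-0.1683, -0.7095, -0.6843], [0.1364, 0.6708, -0.729]] [-0.5534, 0.1011, 1.1937] [ 0.394 -0.849  0.93 ]
cartridge1 [([268, 203], 0.97), ([272, 238], 0.93), ([305, 135], 0.64)]
dock [([348, 228], 0.76)]
cassette1 [([308, 276], 0.97), ([438, 292], 0.91), ([366, 339], 0.74), ([373, 316], 0.67), ([424, 454], 0.67), ([354, 363], 0.63)]
tray [([384, 368], 0.83), ([270, 204], 0.56)]
tote [([247, 359], 0.57)]
plate [([250, 184], 0.8)]
reader []
brown_bottle [([378, 169], 0.89)]
white_jar [([396, 225], 0.76)]
beaker [([208, 125], 0.8)]
```

```bash
python3 - <<'E'
import cv2
a=cv2.imread('pics/top0.png')[130:350,110:510]
cv2.imwrite('pics/top0c.png',cv2.resize(a,(800,440),interpolation=cv2.INTER_CUBIC))
E
```

```text
(no output)
```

View pics/top0c.png

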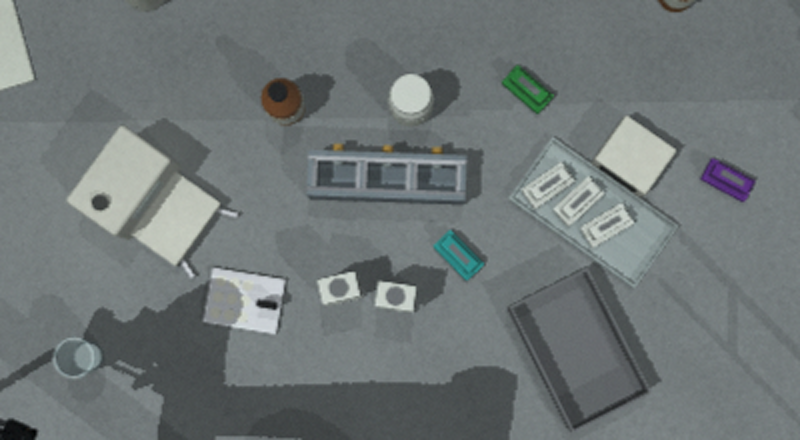

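View pics/side0.png

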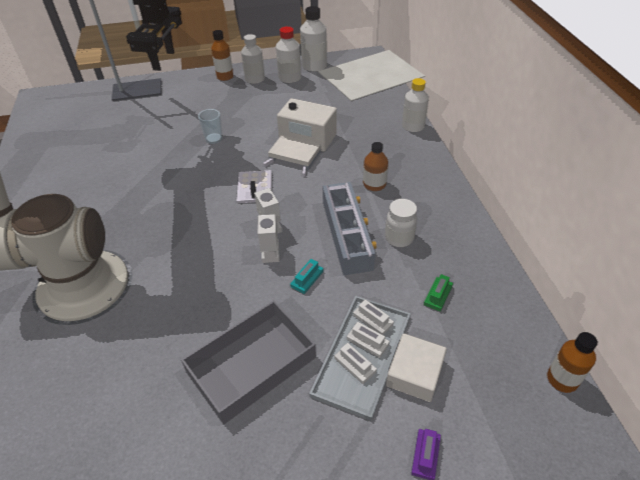

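The top crop shows three white cassettes in the tray, at crop (549,185), (580,200) and (608,224). It also shows two cartridges at (338,287) and (396,295), the dock at (387,175) with its balls on the far side, the plate at (246,300) with wells on the left, and the reader mouth at about (200,235). Next I'll fit models to the silhouettes in both views.

```bash
cat > h.py <<'E'
import numpy as np,cv2
from scipy.optimize import minimize
def box(x0,x1,y0,y1,z0,z1): return np.array([[x,y,z] for x in(x0,x1) for y in(y0,y1) for z in(z0,z1)],float)
M={'cartridge1':[box(-.02,.02,-.03,.03,0,.1)],'dock':[box(-.0365,.0365,-.126,.126,0,.06)],
'cassette1':[box(-.04,.04,-.02,.02,0,.014),box(-.033,.033,-.011,.011,.014,.036)],
'tray':[box(-.0625,.0625,-.125,.125,0,.014)],'tote':[box(-.07,.07,-.11,.11,0,.05)],
'plate':[box(-.06,.06,-.045,.045,0,.01),box(-.055,-.025,-.006,.006,.01,.046)],
'reader':[box(0,.09,-.062,.062,0,.029),box(.09,.19,-.062,.062,0,.095)]}
def proj(p,X):
    c=X@p['R'].T+p['t']; return np.c_[p['fx']*c[:,0]/c[:,2]+p['cx'],p['fy']*c[:,1]/c[:,2]+p['cy']]
def back(p,uv,z):
    d=p['R'].T@np.array([(uv[0]-p['cx'])/p['fx'],(uv[1]-p['cy'])/p['fy'],1]);o=-p['R'].T@p['t']
    return (o+d*(z-o[2])/d[2])[:2]
def place(B,q,z0):
    c,s=np.cos(q[2]),np.sin(q[2]); return B@np.array([[c,s,0],[-s,c,0],[0,0,1]])+[q[0],q[1],z0]
S=8
def mask(p,name,q,z0,roi):
    x0,y0,x1,y1=roi;m=np.zeros(((y1-y0)*S,(x1-x0)*S),np.uint8)
    for B in M[name]:
        uv=(proj(p,place(B,q,z0))-[x0-.5,y0-.5])*S
        cv2.fillConvexPoly(m,cv2.convexHull(np.round(uv).astype(np.int32)),255)
    return cv2.resize(m,(x1-x0,y1-y0),interpolation=cv2.INTER_AREA)/255.
def fit(name,obs,q0,z0=0.):
    """obs: list of (picture, region)"""
    rs=[]
    for p,g in obs:
        y,x=np.nonzero(g);rs.append((max(x.min()-12,0),max(y.min()-12,0),min(x.max()+12,640),min(y.max()+12,480)))
    def f(q):
        e=0
        for (p,g),r in zip(obs,rs):
            t=g[r[1]:r[3],r[0]:r[2]].astype(float);m=mask(p,name,q,z0,r);e+=np.abs(m-t).sum()/t.sum()
        return e
    best=None
    for d in (-.2,0,.2):
        s=np.array([q0]*4)+np.array([[0,0,d],[.015,0,d],[0,.015,d],[0,0,d+.2]])
        o=minimize(f,s[0],method='Nelder-Mead',options=dict(initial_simplex=s,xatol=1e-4,fatol=1e-4))
        if best is None or o.fun<best.fun:best=o
    return best.x,best.fun
def outline(img,p,name,q,z0,col=(0,0,255),k=1,off=(0,0)):
    for B in M[name]:
        uv=(proj(p,place(B,q,z0))+.5-np.array(off))*k-.5
        for i in range(8):
            for j in range(i):
                if (abs(B[i]-B[j])>1e-6).sum()==1: cv2.line(img,tuple(map(int,uv[i].round())),tuple(map(int,uv[j].round())),col,1,cv2.LINE_AA)
E
cat > meas.py <<'E'
from station import r,viewer,spotter
from h import *
import pickle
P={n:viewer.capture(n) for n in('top','side')}
T=P['top']
def tw(c): return (110+c[0]/2,130+c[1]/2)
# name, crop uv, height, yaw0, z0
L=[('cartridge1',(338,287),.1,0,0),('cartridge1',(396,295),.1,0,0),('dock',(387,175),.05,0,0),('cassette1',(549,185),.03,-35,.004),('cassette1',(580,200),.03,-35,.004),('cassette1',(608,224),.03,-35,.004),('tray',(595,212),.01,-35,0),('tote',(580,345),.03,25,0),('plate',(246,300),.01,80,0),('reader',(160,205),.04,55,0)]
sil={}
out={}
K=2;I={n:cv2.resize(P[n]['image'][:,:,::-1],None,fx=K,fy=K,interpolation=cv2.INTER_CUBIC) for n in P}
for i,(n,c,h,y0,z0) in enumerate(L):
    xy=back(T,tw(c),h); 
    if n=='reader': xy=xy-.09*np.array([np.cos(.96),np.sin(.96)])
    q0=np.r_[xy,np.radians(y0)]
    ctr=np.r_[xy,z0+.02][None] if n!='reader' else np.r_[back(T,tw(c),h),.04][None]
    obs=[];used=''
    for v in P:
        if (n,v) not in sil: sil[n,v]=spotter.silhouettes(n,P[v])
        uv=proj(P[v],ctr)[0]
        ds=[(np.hypot(*(np.array(d['uv'])-uv)),d) for d in sil[n,v]]
        ds=[d for d in ds if d[0]<(14 if n in('cassette1','cartridge1') else 30) and d[1]['score']>.2]
        if ds: g=min(ds,key=lambda d:d[0])[1]['region'];obs.append((P[v],g));used+=v+' '
    if not obs: print(n,'none',q0);out[i]=(n,q0,z0);continue
    q,e=fit(n,obs,q0,z0)
    es=[fit(n,[o],q,z0) for o in obs]
    print(i,n,used,q[:2].round(4),np.degrees(q[2]).round(1),round(e/len(obs),3),'| single',[(a[:2].round(4).tolist(),round(float(np.degrees(a[2])),1),round(b,3)) for a,b in es])
    out[i]=(n,q,z0)
pickle.dump((out,P),open('fit.pkl','wb'))
for i,(n,q,z0) in out.items():
    for v in P: outline(I[v],P[v],n,q,z0,k=K)
cv2.imwrite('pics/top1.png',I['top'][260:700,220:1020]);cv2.imwrite('pics/side1.png',I['side'][200:800,320:940])
E
python3 meas.py
```

```text
0 cartridge1 top  [0.4471 0.0835] 13.8 0.092 | single [([0.4471, 0.0835], 13.8, np.float64(0.092))]
1 cartridge1 top side  [ 0.4341 -0.003 ] -6.3 0.108 | single [([0.4354, -0.0033], -7.9, np.float64(0.084)), ([0.4329, -0.0013], -5.3, np.float64(0.079))]
2 dock top side  [0.6272 0.0165] -1.7 0.074 | single [([0.6294, 0.0167], -1.3, np.float64(0.075)), ([0.6258, 0.0173], -1.5, np.float64(0.045))]
3 cassette1 top side  [ 0.6184 -0.2474] -55.5 0.151 | single [([0.6206, -0.2488], -52.9, np.float64(0.216)), ([0.6182, -0.2471], -56.0, np.float64(0.077))]
4 cassette1 top side  [ 0.5938 -0.2969] -46.5 0.094 | single [([0.5949, -0.2977], -46.7, np.float64(0.072)), ([0.5918, -0.2959], -47.8, np.float64(0.075))]
5 cassette1 top side  [ 0.5557 -0.3434] -59.0 0.143 | single [([0.5575, -0.3459], -57.7, np.float64(0.116)), ([0.5538, -0.3417], -61.4, np.float64(0.1))]
6 tray top  [ 0.5783 -0.3226] -35.1 0.629 | single [([0.5783, -0.3226], -35.1, np.float64(0.629))]
7 tote top side  [ 0.3539 -0.2929] 117.3 0.037 | single [([0.355, -0.2945], 117.1, np.float64(0.034)), ([0.3523, -0.2921], 116.7, np.float64(0.023))]
8 plate top side  [0.4273 0.2444] 80.9 0.152 | single [([0.4284, 0.2439], 81.3, np.float64(0.036)), ([0.4256, 0.2455], 80.7, np.float64(0.241))]
9 reader side  [0.5288 0.3209] 50.8 0.138 | single [([0.5288, 0.3209], 50.8, np.float64(0.138))]
```

View pics/top1.png

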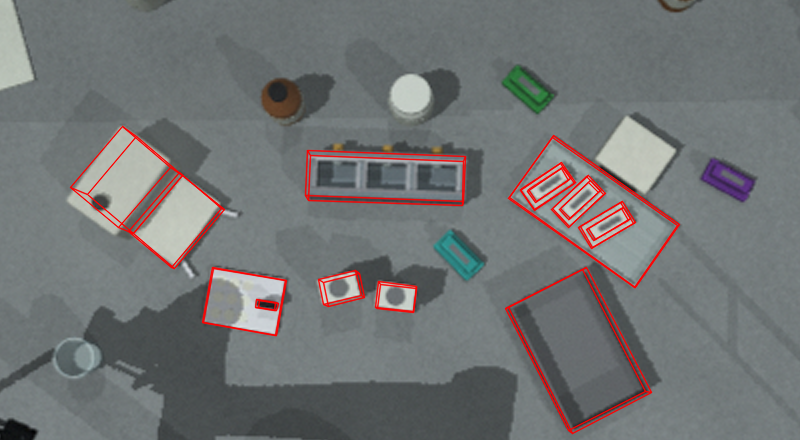

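View pics/side1.png

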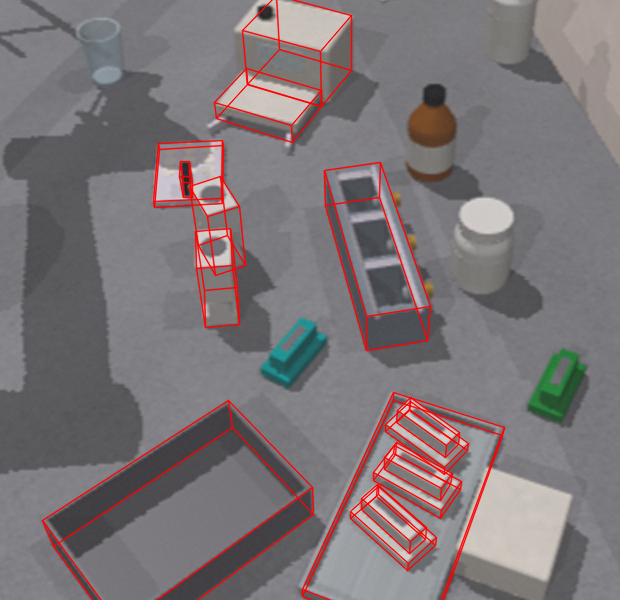

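The overlays fit well in both views. The reader is slightly off, so I'll refine it later. Next is a planner that prints call values, and I'll start with the cartridges.

```bash
cat > plan.py <<'E'
import numpy as np
from scipy.spatial.transform import Rotation as R
from station import r
def rot(phi):
    c,s=np.cos(np.radians(phi)),np.sin(np.radians(phi)); return np.array([[0,c,s],[0,s,-c],[-1,0,0]])
def plan(W,cur=None):
    """W: list of (x,y,z,phi); prints tx ty tz ax ay az per call"""
    s=r.sense(); p,A=np.array(s['tcp_pos']),np.array(s['ee_rot'])
    print('t',round(s['time_s'],2),'at',p.round(4),'phi',np.degrees(np.arctan2(A[1,1],A[0,1])).round(2),'F',np.round(s['wrist_force'],1),'w',round(s['gripper_width'],3),'q6',round(s['joints'][5],1))
    for k,w in enumerate(W):
        tp,tA=np.array(w[:3]),rot(w[3]); rv=R.from_matrix(A.T@tA).as_rotvec()
        n=max(1,int(np.ceil(max(np.linalg.norm(tp-p)/.165,np.degrees(np.linalg.norm(rv))/28))))
        for i in range(n):
            d=A.T@(tp-p)/(n-i); rr=R.from_matrix(A.T@tA).as_rotvec()/(n-i)
            print(k,'tx %.4f ty %.4f tz %.4f ax %.4f ay %.4f az %.4f'%(*(d/.75),*(rr/np.pi)))
            p=p+A@d; A=A@R.from_rotvec(rr).as_matrix()
E
python3 -c "
from plan import *
plan([(.446,.083,.2,-166.2),(.446,.083,.076,-166.2)])"
```

```text
t 1.9 at [0.2398 0.5771 0.2416] phi -112.56 F [0.8 1.  0.1] w 0.998 q6 -14.8
0 tx 0.0139 ty 0.1257 tz -0.1267 ax 0.0745 ay -0.0000 az 0.0000
0 tx 0.0139 ty 0.0929 tz -0.1524 ax 0.0745 ay -0.0000 az 0.0000
0 tx 0.0139 ty 0.0551 tz -0.1698 ax 0.0745 ay -0.0000 az 0.0000
0 tx 0.0139 ty 0.0142 tz -0.1779 ax 0.0745 ay -0.0000 az 0.0000
1 tx 0.1653 ty -0.0000 tz 0.0000 ax 0.0000 ay 0.0000 az -0.0000
```

Request:
play_rows([
  {"fingers": -1,"tx": 0.0139,"ty": 0.1257,"tz": -0.1267,"ax": 0.0745,"ay": 0,"az": 0},
  {"fingers": -1,"tx": 0.0139,"ty": 0.1257,"tz": -0.1267,"ax": 0.0745,"ay": 0,"az": 0},
  {"fingers": -1,"tx": 0.0139,"ty": 0.1257,"tz": -0.1267,"ax": 0.0745,"ay": 0,"az": 0},
  {"fingers": -1,"tx": 0.0139,"ty": 0.1257,"tz": -0.1267,"ax": 0.0745,"ay": 0,"az": 0},
  {"fingers": -1,"tx": 0.0139,"ty": 0.1257,"tz": -0.1267,"ax": 0.0745,"ay": 0,"az": 0},
])

```text
time_s: 2.32
tcp_pos: [0.2921, 0.4509, 0.2315]
ee_rot: [[-0.0, -0.59, -0.808], [-0.0, -0.808, 0.59], [-1.0, 0.0, -0.0]]
wrist_force: [-0.1, 0.1, 0.8]
gripper_width: 1.005
```

Request:
play_rows([
  {"fingers": -1,"tx": 0.0139,"ty": 0.0929,"tz": -0.1524,"ax": 0.0745,"ay": 0,"az": 0},
  {"fingers": -1,"tx": 0.0139,"ty": 0.0929,"tz": -0.1524,"ax": 0.0745,"ay": 0,"az": 0},
  {"fingers": -1,"tx": 0.0139,"ty": 0.0929,"tz": -0.1524,"ax": 0.0745,"ay": 0,"az": 0},
  {"fingers": -1,"tx": 0.0139,"ty": 0.0929,"tz": -0.1524,"ax": 0.0745,"ay": 0,"az": 0},
  {"fingers": -1,"tx": 0.0139,"ty": 0.0929,"tz": -0.1524,"ax": 0.0745,"ay": 0,"az": 0},
])

```text
time_s: 2.73
tcp_pos: [0.3436, 0.3287, 0.2209]
ee_rot: [[0.0, -0.761, -0.649], [0.0, -0.649, 0.761], [-1.0, -0.0, 0.0]]
wrist_force: [0.5, 0.8, 0.4]
gripper_width: 1.0
```

Request:
play_rows([
  {"fingers": -1,"tx": 0.0139,"ty": 0.0551,"tz": -0.1698,"ax": 0.0745,"ay": 0,"az": 0},
  {"fingers": -1,"tx": 0.0139,"ty": 0.0551,"tz": -0.1698,"ax": 0.0745,"ay": 0,"az": 0},
  {"fingers": -1,"tx": 0.0139,"ty": 0.0551,"tz": -0.1698,"ax": 0.0745,"ay": 0,"az": 0},
  {"fingers": -1,"tx": 0.0139,"ty": 0.0551,"tz": -0.1698,"ax": 0.0745,"ay": 0,"az": 0},
  {"fingers": -1,"tx": 0.0139,"ty": 0.0551,"tz": -0.1698,"ax": 0.0745,"ay": 0,"az": 0},
])

```text
time_s: 3.15
tcp_pos: [0.3954, 0.2061, 0.2104]
ee_rot: [[0.0, -0.89, -0.455], [0.0, -0.455, 0.89], [-1.0, -0.001, 0.0]]
wrist_force: [0.3, 0.5, -0.1]
gripper_width: 0.998
```

Request:
play_rows([
  {"fingers": -1,"tx": 0.0139,"ty": 0.0142,"tz": -0.1779,"ax": 0.0745,"ay": 0,"az": 0},
  {"fingers": -1,"tx": 0.0139,"ty": 0.0142,"tz": -0.1779,"ax": 0.0745,"ay": 0,"az": 0},
  {"fingers": -1,"tx": 0.0139,"ty": 0.0142,"tz": -0.1779,"ax": 0.0745,"ay": 0,"az": 0},
  {"fingers": -1,"tx": 0.0139,"ty": 0.0142,"tz": -0.1779,"ax": 0.0745,"ay": 0,"az": 0},
  {"fingers": -1,"tx": 0.0139,"ty": 0.0142,"tz": -0.1779,"ax": 0.0745,"ay": 0,"az": 0},
])

```text
time_s: 3.57
tcp_pos: [0.4474, 0.0829, 0.1997]
ee_rot: [[0.0, -0.972, -0.236], [-0.0, -0.236, 0.972], [-1.0, -0.0, -0.0]]
wrist_force: [-0.8, -0.1, 0.8]
gripper_width: 1.003
```

Request:
play_rows([
  {"fingers": -1,"tx": 0.05},
  {"fingers": -1,"tx": 0.1},
  {"fingers": -1,"tx": 0.14},
  {"fingers": -1,"tx": 0.163},
  {"fingers": -1,"tx": 0.163},
])

```text
$.commands[0]: bad value
```

Request:
play_rows([
  {"fingers": 1,"tx": 0},
  {"fingers": 1,"tx": 0},
  {"fingers": 1,"tx": 0},
  {"fingers": 1,"tx": 0},
  {"fingers": 1,"tx": 0},
])

```text
$.commands[0]: bad value
```

Request:
play_rows([
  {"fingers": 1,"tx": 0},
  {"fingers": 1,"tx": -0.03},
  {"fingers": 1,"tx": -0.07},
  {"fingers": 1,"tx": -0.11},
  {"fingers": 1,"tx": -0.135},
])

```text
$.commands[0]: bad value
```

```bash
python3 -c "
from plan import *
plan([(.6293,.0965,.177,-181.5),(.6293,.0965,.124,-181.5),(.6293,.0965,.0865,-181.5)])"
```

```text
t 3.57 at [0.4474 0.0829 0.1997] phi -166.32 F [-0.8 -0.1  0.8] w 1.003 q6 -17.4
0 tx 0.0152 ty -0.1200 tz -0.0199 ax 0.0422 ay -0.0000 az 0.0001
0 tx 0.0152 ty -0.1216 tz -0.0038 ax 0.0422 ay -0.0000 az 0.0001
1 tx 0.0707 ty 0.0000 tz 0.0000 ax 0.0000 ay 0.0000 az -0.0000
2 tx 0.0500 ty 0.0000 tz -0.0000 ax -0.0000 ay 0.0000 az 0.0000
```

Request:
play_rows([
  {"fingers": -1,"tx": 0.05,"ty": 0,"tz": 0,"ax": 0,"ay": 0,"az": 0},
  {"fingers": -1,"tx": 0.1,"ty": 0,"tz": 0,"ax": 0,"ay": 0,"az": 0},
  {"fingers": -1,"tx": 0.14,"ty": 0,"tz": 0,"ax": 0,"ay": 0,"az": 0},
  {"fingers": -1,"tx": 0.163,"ty": 0,"tz": 0,"ax": 0,"ay": 0,"az": 0},
  {"fingers": -1,"tx": 0.163,"ty": 0,"tz": 0,"ax": 0,"ay": 0,"az": 0},
])

```text
time_s: 3.98
tcp_pos: [0.4441, 0.0841, 0.0743]
ee_rot: [[-0.007, -0.971, -0.241], [-0.003, -0.241, 0.971], [-1.0, 0.007, -0.002]]
wrist_force: [0.4, 0.4, -1.0]
gripper_width: 0.998
```

Request:
play_rows([
  {"fingers": 1,"tx": 0,"ty": 0,"tz": 0,"ax": 0,"ay": 0,"az": 0},
  {"fingers": 1,"tx": 0,"ty": 0,"tz": 0,"ax": 0,"ay": 0,"az": 0},
  {"fingers": 1,"tx": 0,"ty": 0,"tz": 0,"ax": 0,"ay": 0,"az": 0},
  {"fingers": 1,"tx": 0,"ty": 0,"tz": 0,"ax": 0,"ay": 0,"az": 0},
  {"fingers": 1,"tx": 0,"ty": 0,"tz": 0,"ax": 0,"ay": 0,"az": 0},
])

```text
time_s: 4.4
tcp_pos: [0.4467, 0.0835, 0.0788]
ee_rot: [[0.002, -0.971, -0.239], [0.001, -0.239, 0.971], [-1.0, -0.003, 0.001]]
wrist_force: [0.3, -0.3, 0.2]
gripper_width: 0.708
```

Request:
play_rows([
  {"fingers": 1,"tx": 0,"ty": 0,"tz": 0,"ax": 0,"ay": 0,"az": 0},
  {"fingers": 1,"tx": -0.03,"ty": 0,"tz": 0,"ax": 0,"ay": 0,"az": 0},
  {"fingers": 1,"tx": -0.07,"ty": 0,"tz": 0,"ax": 0,"ay": 0,"az": 0},
  {"fingers": 1,"tx": -0.11,"ty": 0,"tz": 0,"ax": 0,"ay": 0,"az": 0},
  {"fingers": 1,"tx": -0.135,"ty": 0,"tz": 0,"ax": 0,"ay": 0,"az": 0},
])

```text
time_s: 4.82
tcp_pos: [0.4471, 0.0832, 0.1821]
ee_rot: [[0.004, -0.971, -0.239], [0.002, -0.239, 0.971], [-1.0, -0.005, 0.001]]
wrist_force: [0.2, 0.8, -0.1]
gripper_width: 0.328
```

```bash
python3 -c "
from plan import *
plan([(.6293,.0965,.177,-181.5),(.6293,.0965,.124,-181.5),(.6293,.0965,.0865,-181.5)])"
```

```text
t 4.82 at [0.4471 0.0832 0.1821] phi -166.19 F [ 0.2  0.8 -0.1] w 0.328 q6 -17.4
0 tx 0.0039 ty -0.1201 tz -0.0204 ax 0.0425 ay 0.0002 az 0.0007
0 tx 0.0037 ty -0.1217 tz -0.0042 ax 0.0425 ay 0.0002 az 0.0007
1 tx 0.0707 ty 0.0000 tz 0.0000 ax -0.0000 ay 0.0000 az 0.0000
2 tx 0.0500 ty 0.0000 tz 0.0000 ax 0.0000 ay -0.0000 az 0.0000
```

Request:
play_rows([
  {"fingers": -1,"tx": 0,"ty": 0,"tz": 0,"ax": 0,"ay": 0,"az": 0},
  {"fingers": -1,"tx": 0,"ty": 0,"tz": 0,"ax": 0,"ay": 0,"az": 0},
  {"fingers": -1,"tx": 0,"ty": 0,"tz": 0,"ax": 0,"ay": 0,"az": 0},
  {"fingers": -1,"tx": 0,"ty": 0,"tz": 0,"ax": 0,"ay": 0,"az": 0},
  {"fingers": -1,"tx": 0,"ty": 0,"tz": 0,"ax": 0,"ay": 0,"az": 0},
])

```text
time_s: 5.23
tcp_pos: [0.4454, 0.0826, 0.1777]
ee_rot: [[-0.002, -0.971, -0.238], [-0.001, -0.238, 0.971], [-1.0, 0.003, -0.001]]
wrist_force: [0.3, 0.2, -0.2]
gripper_width: 0.621
```

```bash
python3 - <<'E'
from plan import *
from station import viewer
import cv2
p=viewer.capture('side');cv2.imwrite('pics/side2.png',cv2.resize(p['image'][120:320,180:480,::-1],None,fx=2,fy=2))
plan([(.446,.083,.077,-166.2)])
E
```

```text
t 5.28 at [0.4455 0.0827 0.1778] phi -166.21 F [ 0.3 -0.5 -0.5] w 0.663 q6 -17.4
0 tx 0.1344 ty -0.0010 tz 0.0003 ax -0.0001 ay -0.0002 az -0.0007
```

View pics/side2.png

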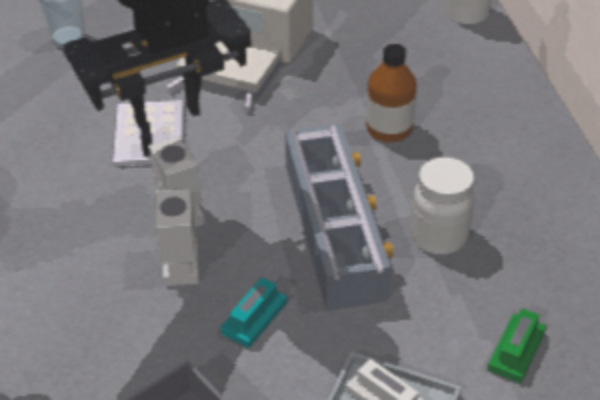

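The cartridges are undisturbed and still at their fitted spots, and the fingers are opening above the rear one. The fingers need about 0.8 s to close, so I'll allow more rows for it.

Request:
play_rows([
  {"fingers": -1,"tx": 0,"ty": 0,"tz": 0,"ax": 0,"ay": 0,"az": 0},
  {"fingers": -1,"tx": 0.04,"ty": 0,"tz": 0,"ax": 0,"ay": 0,"az": 0},
  {"fingers": -1,"tx": 0.08,"ty": 0,"tz": 0,"ax": 0,"ay": 0,"az": 0},
  {"fingers": -1,"tx": 0.12,"ty": 0,"tz": 0,"ax": 0,"ay": 0,"az": 0},
  {"fingers": -1,"tx": 0.1344,"ty": 0,"tz": 0,"ax": 0,"ay": 0,"az": 0},
])

```text
time_s: 5.7
tcp_pos: [0.4435, 0.0818, 0.0743]
ee_rot: [[-0.007, -0.971, -0.237], [-0.003, -0.237, 0.971], [-1.0, 0.007, -0.001]]
wrist_force: [-0.1, 0.2, -0.3]
gripper_width: 0.976
```

Request:
play_rows([
  {"fingers": 1,"tx": 0,"ty": 0,"tz": 0,"ax": 0,"ay": 0,"az": 0},
  {"fingers": 1,"tx": 0,"ty": 0,"tz": 0,"ax": 0,"ay": 0,"az": 0},
  {"fingers": 1,"tx": 0,"ty": 0,"tz": 0,"ax": 0,"ay": 0,"az": 0},
  {"fingers": 1,"tx": 0,"ty": 0,"tz": 0,"ax": 0,"ay": 0,"az": 0},
  {"fingers": 1,"tx": 0,"ty": 0,"tz": 0,"ax": 0,"ay": 0,"az": 0},
])

```text
time_s: 6.12
tcp_pos: [0.4467, 0.0834, 0.0792]
ee_rot: [[0.002, -0.971, -0.239], [0.001, -0.239, 0.971], [-1.0, -0.003, 0.001]]
wrist_force: [0.3, 0.3, -0.2]
gripper_width: 0.706
```

Request:
play_rows([
  {"fingers": 1,"tx": 0,"ty": 0,"tz": 0,"ax": 0,"ay": 0,"az": 0},
  {"fingers": 1,"tx": 0,"ty": 0,"tz": 0,"ax": 0,"ay": 0,"az": 0},
  {"fingers": 1,"tx": 0,"ty": 0,"tz": 0,"ax": 0,"ay": 0,"az": 0},
  {"fingers": 1,"tx": 0,"ty": 0,"tz": 0,"ax": 0,"ay": 0,"az": 0},
  {"fingers": 1,"tx": 0,"ty": 0,"tz": 0,"ax": 0,"ay": 0,"az": 0},
])

```text
time_s: 6.53
tcp_pos: [0.4463, 0.0831, 0.0784]
ee_rot: [[0.001, -0.971, -0.239], [0.0, -0.239, 0.971], [-1.0, -0.001, 0.0]]
wrist_force: [0.5, 0.2, 2.8]
gripper_width: 0.456
```

Request:
play_rows([
  {"fingers": 1,"tx": -0.02,"ty": 0,"tz": 0,"ax": 0,"ay": 0,"az": 0},
  {"fingers": 1,"tx": -0.05,"ty": 0,"tz": 0,"ax": 0,"ay": 0,"az": 0},
  {"fingers": 1,"tx": -0.09,"ty": 0,"tz": 0,"ax": 0,"ay": 0,"az": 0},
  {"fingers": 1,"tx": -0.12,"ty": 0,"tz": 0,"ax": 0,"ay": 0,"az": 0},
  {"fingers": 1,"tx": -0.135,"ty": 0,"tz": 0,"ax": 0,"ay": 0,"az": 0},
])

```text
time_s: 6.95
tcp_pos: [0.4469, 0.0834, 0.1818]
ee_rot: [[0.004, -0.971, -0.239], [0.002, -0.239, 0.971], [-1.0, -0.004, 0.001]]
wrist_force: [0.6, 0.2, -2.2]
gripper_width: 0.457
```

```bash
python3 -c "
from plan import *
plan([(.6293,.0965,.177,-181.5),(.6293,.0965,.124,-181.5),(.6293,.0965,.0865,-181.5)])"
```

```text
t 6.95 at [0.4469 0.0834 0.1818] phi -166.18 F [ 0.6  0.2 -2.2] w 0.457 q6 -17.4
0 tx 0.0037 ty -0.1202 tz -0.0206 ax 0.0425 ay 0.0002 az 0.0006
0 tx 0.0035 ty -0.1218 tz -0.0044 ax 0.0425 ay 0.0002 az 0.0006
1 tx 0.0707 ty 0.0000 tz 0.0000 ax -0.0000 ay 0.0000 az -0.0000
2 tx 0.0500 ty 0.0000 tz -0.0000 ax 0.0000 ay 0.0000 az -0.0000
```

Request:
play_rows([
  {"fingers": 1,"tx": 0,"ty": -0.045,"tz": -0.007,"ax": 0.014,"ay": 0,"az": 0},
  {"fingers": 1,"tx": 0,"ty": -0.09,"tz": -0.014,"ax": 0.028,"ay": 0,"az": 0},
  {"fingers": 1,"tx": 0,"ty": -0.1202,"tz": -0.0206,"ax": 0.0425,"ay": 0,"az": 0},
  {"fingers": 1,"tx": 0,"ty": -0.1202,"tz": -0.0206,"ax": 0.0425,"ay": 0,"az": 0},
  {"fingers": 1,"tx": 0,"ty": -0.1202,"tz": -0.0206,"ax": 0.0425,"ay": 0,"az": 0},
])

```text
time_s: 7.37
tcp_pos: [0.5371, 0.0892, 0.1777]
ee_rot: [[-0.003, -0.994, -0.106], [-0.001, -0.106, 0.994], [-1.0, 0.003, -0.0]]
wrist_force: [-0.8, -0.4, -2.0]
gripper_width: 0.454
```

Request:
play_rows([
  {"fingers": 1,"tx": 0,"ty": -0.045,"tz": 0,"ax": 0.014,"ay": 0,"az": 0},
  {"fingers": 1,"tx": 0,"ty": -0.09,"tz": -0.002,"ax": 0.028,"ay": 0,"az": 0},
  {"fingers": 1,"tx": 0,"ty": -0.1218,"tz": -0.0044,"ax": 0.0425,"ay": 0,"az": 0},
  {"fingers": 1,"tx": 0,"ty": -0.1218,"tz": -0.0044,"ax": 0.0425,"ay": 0,"az": 0},
  {"fingers": 1,"tx": 0,"ty": -0.1218,"tz": -0.0044,"ax": 0.0425,"ay": 0,"az": 0},
])

```text
time_s: 7.78
tcp_pos: [0.6274, 0.0958, 0.1778]
ee_rot: [[-0.003, -1.0, 0.026], [-0.001, 0.026, 1.0], [-1.0, 0.003, -0.001]]
wrist_force: [-0.0, 0.2, -2.8]
gripper_width: 0.453
```

Request:
play_rows([
  {"fingers": 1,"tx": 0,"ty": 0,"tz": 0,"ax": 0,"ay": 0,"az": 0},
  {"fingers": 1,"tx": 0,"ty": 0,"tz": 0,"ax": 0,"ay": 0,"az": 0},
])

```text
time_s: 7.95
tcp_pos: [0.6268, 0.0959, 0.1792]
ee_rot: [[-0.002, -1.0, 0.026], [-0.0, 0.026, 1.0], [-1.0, 0.002, -0.0]]
wrist_force: [-0.6, 0.0, -2.2]
gripper_width: 0.458
```

```bash
python3 - <<'E'
from plan import *
from h import *
from station import viewer
plan([(.6293,.0965,.124,-181.5),(.6293,.0965,.0885,-181.5)])
s=r.sense();p=s['tcp_pos'];q=[p[0],p[1],np.radians(-1.5)]
O=[]
for n in('top','side'):
    c=viewer.capture(n);k=4
    uv=proj(c,np.array([[.6293,.0965,.08]]))[0].astype(int);o=(uv[0]-50,uv[1]-50)
    I=cv2.resize(c['image'][o[1]:o[1]+100,o[0]:o[0]+100,::-1],None,fx=k,fy=k,interpolation=cv2.INTER_CUBIC).copy()
    outline(I,c,'cartridge1',q,p[2]-.0784,k=k,off=o);outline(I,c,'dock',[.6272,.0165,np.radians(-1.5)],0,(0,255,0),k,o)
    O.append(I)
cv2.imwrite('pics/pre1.png',np.hstack(O))
E
```

```text
t 7.95 at [0.6268 0.0959 0.1792] phi 178.54 F [-0.6  0.  -2.2] w 0.458 q6 -24.7
0 tx 0.0736 ty -0.0035 tz 0.0009 ax 0.0002 ay -0.0001 az -0.0005
1 tx 0.0473 ty 0.0000 tz 0.0000 ax -0.0000 ay 0.0000 az 0.0000
```

View pics/pre1.png

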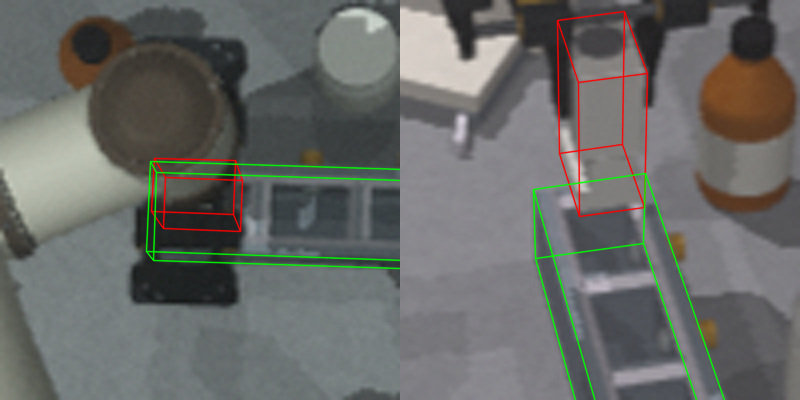

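The side view shows the held cartridge matching its outline, and it stands over the left bay. I'll lower it slowly and watch the force.

Request:
play_rows([
  {"fingers": 1,"tx": 0.02,"ty": -0.0033,"tz": 0.0009,"ax": 0,"ay": 0,"az": 0},
  {"fingers": 1,"tx": 0.04,"ty": -0.0033,"tz": 0.0009,"ax": 0,"ay": 0,"az": 0},
  {"fingers": 1,"tx": 0.055,"ty": -0.0033,"tz": 0.0009,"ax": 0,"ay": 0,"az": 0},
  {"fingers": 1,"tx": 0.066,"ty": -0.0033,"tz": 0.0009,"ax": 0,"ay": 0,"az": 0},
  {"fingers": 1,"tx": 0.0715,"ty": -0.0033,"tz": 0.0009,"ax": 0,"ay": 0,"az": 0},
])

```text
time_s: 8.47
tcp_pos: [0.6309, 0.0936, 0.1313]
ee_rot: [[0.0, -1.0, 0.023], [-0.007, 0.023, 1.0], [-1.0, -0.0, -0.007]]
wrist_force: [-10.4, -10.8, 31.7]
gripper_width: 0.459
```

Request:
play_rows([
  {"fingers": 1,"tx": 0,"ty": 0,"tz": 0,"ax": 0,"ay": 0,"az": 0},
  {"fingers": 1,"tx": 0,"ty": 0,"tz": 0,"ax": 0,"ay": 0,"az": 0},
])

```text
time_s: 8.63
tcp_pos: [0.6307, 0.0934, 0.1314]
ee_rot: [[0.001, -1.0, 0.024], [-0.006, 0.024, 1.0], [-1.0, -0.001, -0.006]]
wrist_force: [-6.1, -7.6, 17.7]
gripper_width: 0.455
```

Request:
play_rows([
  {"fingers": 1,"tx": -0.016,"ty": 0,"tz": -0.002,"ax": 0,"ay": 0,"az": 0},
  {"fingers": 1,"tx": -0.016,"ty": 0.001,"tz": -0.005,"ax": 0,"ay": 0,"az": 0},
  {"fingers": 1,"tx": -0.016,"ty": 0.001,"tz": -0.005,"ax": 0,"ay": 0,"az": 0},
  {"fingers": 1,"tx": -0.01,"ty": 0.001,"tz": -0.005,"ax": 0,"ay": 0,"az": 0},
  {"fingers": 1,"tx": -0.004,"ty": 0.001,"tz": -0.005,"ax": 0,"ay": 0,"az": 0},
])

```text
time_s: 9.05
tcp_pos: [0.6304, 0.092, 0.1304]
ee_rot: [[0.0, -1.0, 0.024], [-0.003, 0.024, 1.0], [-1.0, -0.0, -0.003]]
wrist_force: [-6.7, -6.4, 22.8]
gripper_width: 0.456
```

Request:
play_rows([
  {"fingers": 1,"tx": 0.002,"ty": 0,"tz": 0,"ax": 0,"ay": 0,"az": 0},
  {"fingers": 1,"tx": 0.004,"ty": 0,"tz": 0,"ax": 0,"ay": 0,"az": 0},
  {"fingers": 1,"tx": 0.004,"ty": 0,"tz": 0,"ax": 0,"ay": 0,"az": 0},
])

```text
time_s: 9.3
tcp_pos: [0.6307, 0.0908, 0.1291]
ee_rot: [[0.001, -1.0, 0.026], [-0.004, 0.026, 1.0], [-1.0, -0.001, -0.004]]
wrist_force: [-4.2, -7.7, 16.5]
gripper_width: 0.459
```

Request:
play_rows([
  {"fingers": 1,"tx": -0.01,"ty": 0.003,"tz": -0.006,"ax": 0,"ay": 0,"az": 0},
  {"fingers": 1,"tx": -0.01,"ty": 0.003,"tz": -0.006,"ax": 0,"ay": 0,"az": 0},
  {"fingers": 1,"tx": -0.005,"ty": 0.003,"tz": -0.006,"ax": 0,"ay": 0,"az": 0},
  {"fingers": 1,"tx": 0,"ty": 0.003,"tz": -0.006,"ax": 0,"ay": 0,"az": 0},
  {"fingers": 1,"tx": 0,"ty": 0.003,"tz": -0.006,"ax": 0,"ay": 0,"az": 0},
])

```text
time_s: 9.72
tcp_pos: [0.6281, 0.0878, 0.1255]
ee_rot: [[0.0, -1.0, 0.025], [-0.002, 0.025, 1.0], [-1.0, -0.0, -0.002]]
wrist_force: [0.7, -3.8, 0.3]
gripper_width: 0.461
```

```bash
python3 - <<'E'
from plan import *
from h import *
from station import viewer
plan([])
s=r.sense();p=s['tcp_pos'];q=[p[0],p[1],np.radians(-1.5)]
c=viewer.capture('side');k=6
uv=proj(c,np.array([[.6293,.0965,.08]]))[0].astype(int);o=(uv[0]-50,uv[1]-40)
I=cv2.resize(c['image'][o[1]:o[1]+100,o[0]:o[0]+130,::-1],None,fx=k,fy=k,interpolation=cv2.INTER_CUBIC).copy()
outline(I,c,'cartridge1',q,p[2]-.0784,k=k,off=o)
cv2.imwrite('pics/pre2.png',I)
E
```

```text
t 9.72 at [0.6281 0.0878 0.1255] phi 178.55 F [ 0.7 -3.8  0.3] w 0.461 q6 -24.1
```

View pics/pre2.png

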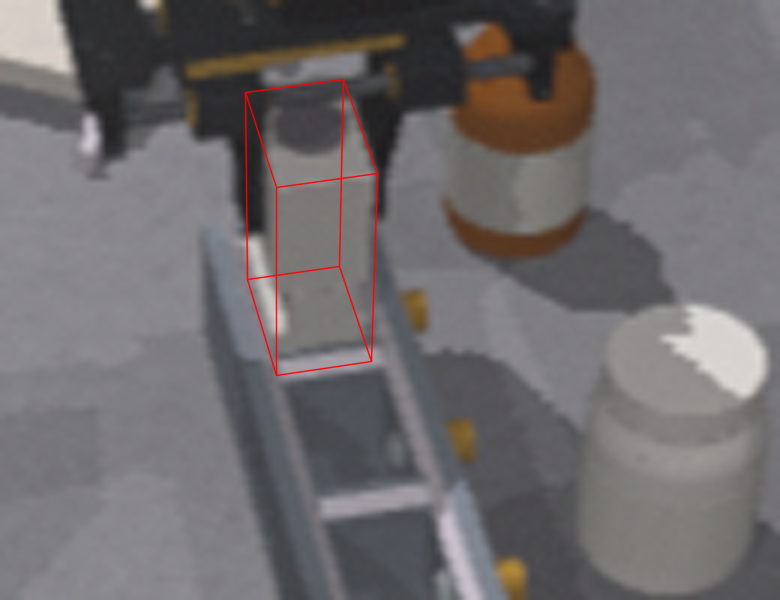

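The cartridge is in the bay mouth with low forces. I'll push down past the ball.

Request:
play_rows([
  {"fingers": 1,"tx": 0.006,"ty": 0,"tz": -0.0015,"ax": 0,"ay": 0,"az": 0},
  {"fingers": 1,"tx": 0.012,"ty": 0,"tz": -0.0015,"ax": 0,"ay": 0,"az": 0},
  {"fingers": 1,"tx": 0.02,"ty": 0,"tz": -0.0015,"ax": 0,"ay": 0,"az": 0},
  {"fingers": 1,"tx": 0.028,"ty": 0,"tz": -0.0015,"ax": 0,"ay": 0,"az": 0},
  {"fingers": 1,"tx": 0.028,"ty": 0,"tz": -0.0015,"ax": 0,"ay": 0,"az": 0},
])

```text
time_s: 10.18
tcp_pos: [0.6277, 0.0874, 0.1041]
ee_rot: [[-0.0, -1.0, 0.027], [0.0, 0.027, 1.0], [-1.0, 0.0, 0.0]]
wrist_force: [1.3, -0.6, 2.3]
gripper_width: 0.458
```

Request:
play_rows([
  {"fingers": 1,"tx": 0.008,"ty": 0,"tz": 0,"ax": 0,"ay": 0,"az": 0},
  {"fingers": 1,"tx": 0.014,"ty": 0,"tz": 0,"ax": 0,"ay": 0,"az": 0},
  {"fingers": 1,"tx": 0.02,"ty": 0,"tz": 0,"ax": 0,"ay": 0,"az": 0},
  {"fingers": 1,"tx": 0.022,"ty": 0,"tz": 0,"ax": 0,"ay": 0,"az": 0},
  {"fingers": 1,"tx": 0.022,"ty": 0,"tz": 0,"ax": 0,"ay": 0,"az": 0},
])

```text
time_s: 10.6
tcp_pos: [0.6284, 0.0882, 0.0909]
ee_rot: [[0.002, -1.0, 0.024], [-0.0, 0.024, 1.0], [-1.0, -0.002, -0.0]]
wrist_force: [-4.0, 1.3, 13.1]
gripper_width: 0.457
```

Request:
play_rows([
  {"fingers": 1,"tx": 0.002,"ty": 0,"tz": 0,"ax": 0,"ay": 0,"az": 0},
  {"fingers": 1,"tx": 0.004,"ty": 0,"tz": 0,"ax": 0,"ay": 0,"az": 0},
  {"fingers": 1,"tx": 0.006,"ty": 0,"tz": 0,"ax": 0,"ay": 0,"az": 0},
  {"fingers": 1,"tx": 0.006,"ty": 0,"tz": 0,"ax": 0,"ay": 0,"az": 0},
  {"fingers": 1,"tx": 0.006,"ty": 0,"tz": 0,"ax": 0,"ay": 0,"az": 0},
])

```text
time_s: 11.02
tcp_pos: [0.629, 0.0886, 0.0881]
ee_rot: [[0.004, -1.0, 0.024], [0.0, 0.024, 1.0], [-1.0, -0.004, 0.0]]
wrist_force: [-5.8, 2.0, 21.1]
gripper_width: 0.46
```

Request:
play_rows([
  {"fingers": 1,"tx": 0.002,"ty": 0,"tz": 0,"ax": 0,"ay": 0,"az": 0},
  {"fingers": 1,"tx": 0.004,"ty": 0,"tz": 0,"ax": 0,"ay": 0,"az": 0},
  {"fingers": 1,"tx": 0.005,"ty": 0,"tz": 0,"ax": 0,"ay": 0,"az": 0},
  {"fingers": 1,"tx": 0.005,"ty": 0,"tz": 0,"ax": 0,"ay": 0,"az": 0},
  {"fingers": 1,"tx": 0.005,"ty": 0,"tz": 0,"ax": 0,"ay": 0,"az": 0},
])

```text
time_s: 11.43
tcp_pos: [0.6292, 0.0888, 0.0876]
ee_rot: [[0.005, -1.0, 0.023], [0.0, 0.023, 1.0], [-1.0, -0.005, 0.0]]
wrist_force: [-10.4, 2.2, 34.6]
gripper_width: 0.457
```

```bash
python3 - <<'E'
from plan import *
from h import *
from station import viewer
plan([])
s=r.sense();p=s['tcp_pos'];q=[p[0],p[1]+.006,np.radians(-1.5)]
c=viewer.capture('side');k=6
uv=proj(c,np.array([[.6293,.0965,.08]]))[0].astype(int);o=(uv[0]-50,uv[1]-40)
I=cv2.resize(c['image'][o[1]:o[1]+100,o[0]:o[0]+130,::-1],None,fx=k,fy=k,interpolation=cv2.INTER_CUBIC).copy()
outline(I,c,'cartridge1',q,.01,k=k,off=o);outline(I,c,'dock',[.6272,.0165,np.radians(-1.5)],0,(0,255,0),k,o)
cv2.imwrite('pics/pre3.png',I)
E
```

```text
t 11.43 at [0.6292 0.0888 0.0876] phi 178.7 F [-10.4   2.2  34.6] w 0.457 q6 -24.0
```

View pics/pre3.png

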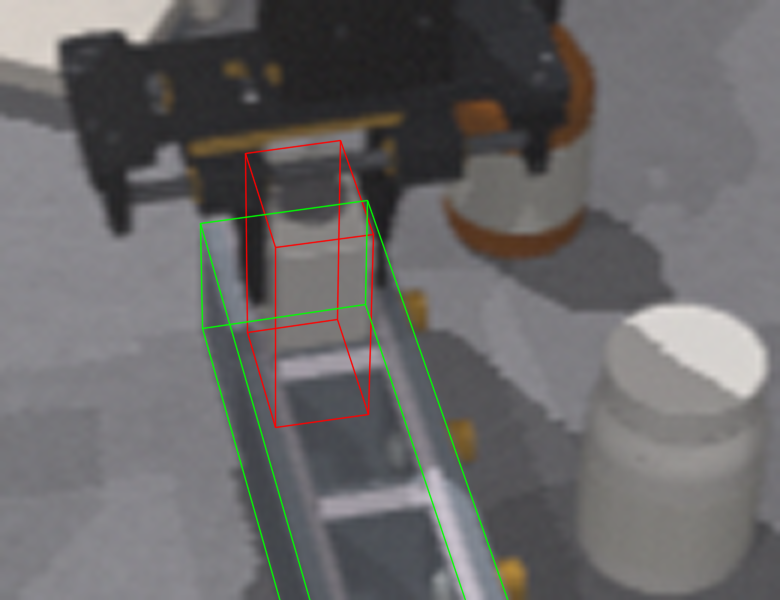

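Force rose to 35 N with the TCP stopped at 0.0876, and the image matches the z = 10 mm outline, so it is seated. I'll release it and go to the second cartridge.

Request:
play_rows([
  {"fingers": 1,"tx": -0.008,"ty": 0,"tz": 0,"ax": 0,"ay": 0,"az": 0},
  {"fingers": -1,"tx": -0.009,"ty": 0,"tz": 0,"ax": 0,"ay": 0,"az": 0},
  {"fingers": -1,"tx": -0.009,"ty": 0,"tz": 0,"ax": 0,"ay": 0,"az": 0},
  {"fingers": -1,"tx": -0.009,"ty": 0,"tz": 0,"ax": 0,"ay": 0,"az": 0},
  {"fingers": -1,"tx": -0.009,"ty": 0,"tz": 0,"ax": 0,"ay": 0,"az": 0},
])

```text
time_s: 11.9
tcp_pos: [0.627, 0.0872, 0.0852]
ee_rot: [[-0.002, -1.0, 0.026], [-0.001, 0.026, 1.0], [-1.0, 0.002, -0.001]]
wrist_force: [-0.1, -0.1, 0.2]
gripper_width: 0.675
```

Request:
play_rows([
  {"fingers": -1,"tx": -0.02,"ty": 0,"tz": 0,"ax": 0,"ay": 0,"az": 0},
  {"fingers": -1,"tx": -0.05,"ty": 0,"tz": 0,"ax": 0,"ay": 0,"az": 0},
  {"fingers": -1,"tx": -0.1,"ty": 0,"tz": 0,"ax": 0,"ay": 0,"az": 0},
  {"fingers": -1,"tx": -0.12,"ty": 0,"tz": 0,"ax": 0,"ay": 0,"az": 0},
  {"fingers": -1,"tx": -0.12,"ty": 0,"tz": 0,"ax": 0,"ay": 0,"az": 0},
])

```text
time_s: 12.32
tcp_pos: [0.6301, 0.0878, 0.181]
ee_rot: [[0.008, -1.0, 0.026], [0.002, 0.026, 1.0], [-1.0, -0.008, 0.002]]
wrist_force: [-0.4, 0.1, 0.4]
gripper_width: 0.978
```

Request:
play_rows([
  {"fingers": -1,"tx": 0,"ty": 0,"tz": 0,"ax": 0,"ay": 0,"az": 0},
])

```text
time_s: 12.4
tcp_pos: [0.6277, 0.0874, 0.1769]
ee_rot: [[0.001, -1.0, 0.027], [0.001, 0.027, 1.0], [-1.0, -0.001, 0.001]]
wrist_force: [-0.1, -0.5, -0.7]
gripper_width: 0.989
```

```bash
python3 -c "
from plan import *
plan([(.434,-.0025,.175,-186.3),(.434,-.0025,.079,-186.3)])
from station import viewer
import cv2
c=viewer.capture('side');cv2.imwrite('pics/s4.png',c['image'][:,:,::-1])
from h import *
from station import spotter
for d in spotter.silhouettes('cartridge1',c):
  print(d['score'],np.round(d['uv']))
  if abs(d['uv'][0]-270)<15 and abs(d['uv'][1]-238)<15: print(fit('cartridge1',[(c,d['region'])],[.434,-.003,-.11]))
"
```

```text
t 12.4 at [0.6277 0.0874 0.1769] phi 178.47 F [-0.1 -0.5 -0.7] w 0.989 q6 -24.0
0 tx 0.0011 ty 0.1275 tz -0.0634 ax 0.0133 ay 0.0001 az 0.0001
0 tx 0.0012 ty 0.1248 tz -0.0686 ax 0.0133 ay 0.0001 az 0.0001
1 tx 0.1280 ty 0.0000 tz 0.0000 ax -0.0000 ay -0.0000 az 0.0000
0.84 [341. 188.]
0.65 [272. 241.]
(array([ 0.43286892, -0.00271448, -0.13550478]), np.float64(0.05162685161400805))
```

Request:
play_rows([
  {"fingers": -1,"tx": 0.001,"ty": 0.05,"tz": -0.025,"ax": 0.006,"ay": 0,"az": 0},
  {"fingers": -1,"tx": 0.001,"ty": 0.1,"tz": -0.05,"ax": 0.012,"ay": 0,"az": 0},
  {"fingers": -1,"tx": 0.001,"ty": 0.1275,"tz": -0.0634,"ax": 0.0133,"ay": 0,"az": 0},
  {"fingers": -1,"tx": 0.001,"ty": 0.1275,"tz": -0.0634,"ax": 0.0133,"ay": 0,"az": 0},
  {"fingers": -1,"tx": 0.001,"ty": 0.1275,"tz": -0.0634,"ax": 0.0133,"ay": 0,"az": 0},
])

```text
time_s: 12.92
tcp_pos: [0.5295, 0.0416, 0.175]
ee_rot: [[-0.002, -0.998, 0.068], [-0.001, 0.068, 0.998], [-1.0, 0.002, -0.001]]
wrist_force: [0.9, -0.3, -0.5]
gripper_width: 1.003
```

Request:
play_rows([
  {"fingers": -1,"tx": 0.001,"ty": 0.05,"tz": -0.027,"ax": 0.006,"ay": 0,"az": 0},
  {"fingers": -1,"tx": 0.001,"ty": 0.1,"tz": -0.055,"ax": 0.012,"ay": 0,"az": 0},
  {"fingers": -1,"tx": 0.001,"ty": 0.1248,"tz": -0.0686,"ax": 0.0133,"ay": 0,"az": 0},
  {"fingers": -1,"tx": 0.001,"ty": 0.1248,"tz": -0.0686,"ax": 0.0133,"ay": 0,"az": 0},
  {"fingers": -1,"tx": 0.001,"ty": 0.1248,"tz": -0.0686,"ax": 0.0133,"ay": 0,"az": 0},
])

```text
time_s: 13.33
tcp_pos: [0.4343, -0.0027, 0.1751]
ee_rot: [[0.0, -0.994, 0.109], [-0.0, 0.109, 0.994], [-1.0, -0.0, -0.0]]
wrist_force: [1.4, 0.4, 0.4]
gripper_width: 0.997
```

Request:
play_rows([
  {"fingers": -1,"tx": 0.04,"ty": 0,"tz": 0,"ax": 0,"ay": 0,"az": 0},
  {"fingers": -1,"tx": 0.08,"ty": 0,"tz": 0,"ax": 0,"ay": 0,"az": 0},
  {"fingers": -1,"tx": 0.115,"ty": 0,"tz": 0,"ax": 0,"ay": 0,"az": 0},
  {"fingers": -1,"tx": 0.128,"ty": 0,"tz": 0,"ax": 0,"ay": 0,"az": 0},
  {"fingers": -1,"tx": 0.128,"ty": 0,"tz": 0,"ax": 0,"ay": 0,"az": 0},
])

```text
time_s: 13.75
tcp_pos: [0.434, -0.0025, 0.0762]
ee_rot: [[-0.006, -0.994, 0.109], [-0.002, 0.109, 0.994], [-1.0, 0.005, -0.003]]
wrist_force: [0.5, -0.5, -0.5]
gripper_width: 1.005
```

Request:
play_rows([
  {"fingers": 1,"tx": 0,"ty": 0,"tz": 0,"ax": 0,"ay": 0,"az": 0},
  {"fingers": 1,"tx": 0,"ty": 0,"tz": 0,"ax": 0,"ay": 0,"az": 0},
  {"fingers": 1,"tx": 0,"ty": 0,"tz": 0,"ax": 0,"ay": 0,"az": 0},
  {"fingers": 1,"tx": 0,"ty": 0,"tz": 0,"ax": 0,"ay": 0,"az": 0},
  {"fingers": 1,"tx": 0,"ty": 0,"tz": 0,"ax": 0,"ay": 0,"az": 0},
])

```text
time_s: 14.17
tcp_pos: [0.4346, -0.0024, 0.08]
ee_rot: [[0.002, -0.994, 0.109], [0.001, 0.109, 0.994], [-1.0, -0.002, 0.001]]
wrist_force: [0.2, 0.2, 0.0]
gripper_width: 0.705
```

Request:
play_rows([
  {"fingers": 1,"tx": 0,"ty": 0,"tz": 0,"ax": 0,"ay": 0,"az": 0},
  {"fingers": 1,"tx": 0,"ty": 0,"tz": 0,"ax": 0,"ay": 0,"az": 0},
  {"fingers": 1,"tx": 0,"ty": 0,"tz": 0,"ax": 0,"ay": 0,"az": 0},
  {"fingers": 1,"tx": 0,"ty": 0,"tz": 0,"ax": 0,"ay": 0,"az": 0},
  {"fingers": 1,"tx": 0,"ty": 0,"tz": 0,"ax": 0,"ay": 0,"az": 0},
])

```text
time_s: 14.58
tcp_pos: [0.434, -0.0027, 0.0794]
ee_rot: [[0.0, -0.994, 0.109], [-0.0, 0.109, 0.994], [-1.0, -0.0, -0.0]]
wrist_force: [-0.9, -0.1, 2.8]
gripper_width: 0.458
```

Request:
play_rows([
  {"fingers": 1,"tx": -0.02,"ty": 0,"tz": 0,"ax": 0,"ay": 0,"az": 0},
  {"fingers": 1,"tx": -0.06,"ty": 0,"tz": 0,"ax": 0,"ay": 0,"az": 0},
  {"fingers": 1,"tx": -0.1,"ty": 0,"tz": 0,"ax": 0,"ay": 0,"az": 0},
  {"fingers": 1,"tx": -0.13,"ty": 0,"tz": 0,"ax": 0,"ay": 0,"az": 0},
  {"fingers": 1,"tx": -0.13,"ty": 0,"tz": 0,"ax": 0,"ay": 0,"az": 0},
])

```text
time_s: 15.0
tcp_pos: [0.4366, -0.002, 0.1809]
ee_rot: [[0.009, -0.994, 0.109], [0.002, 0.109, 0.994], [-1.0, -0.009, 0.003]]
wrist_force: [-0.1, 0.6, -1.7]
gripper_width: 0.46
```

Request:
play_rows([
  {"fingers": 1,"tx": 0,"ty": 0,"tz": 0,"ax": 0,"ay": 0,"az": 0},
  {"fingers": 1,"tx": 0,"ty": 0,"tz": 0,"ax": 0,"ay": 0,"az": 0},
])

```text
time_s: 15.17
tcp_pos: [0.4326, -0.0029, 0.1753]
ee_rot: [[-0.003, -0.994, 0.11], [-0.0, 0.11, 0.994], [-1.0, 0.003, -0.0]]
wrist_force: [0.8, -1.0, -2.4]
gripper_width: 0.455
```

```bash
cat > heldfit.py <<'E'
# fit cartridge held: x,y,yaw at given underside z from the side view
from plan import *
from h import *
from station import viewer,spotter
def held(dz):
    p=r.sense()['tcp_pos'];c=viewer.capture('side')
    uv=proj(c,np.array([[p[0],p[1],p[2]-.04]]))[0]
    ds=spotter.silhouettes('cartridge1',c)
    d=min(ds,key=lambda d:np.hypot(*(d['uv']-uv)))
    print('mask',np.round(d['uv']),'exp',uv.round(),round(d['score'],2),d['region'].sum())
    # low-dimensional fit using only the lower part edges: bottom & sides
    q,e=fit('cartridge1',[(c,d['region'])],[p[0],p[1],np.radians(r_yaw())],p[2]-dz)
    print('cart',q[:2].round(4),np.degrees(q[2]).round(1),round(e,3),'minus tcp',(q[:2]-p[:2]).round(4))
def r_yaw():
    A=np.array(r.sense()['ee_rot']);return (np.degrees(np.arctan2(A[1,1],A[0,1]))+180+90)%180-90
E
python3 -c "
from heldfit import *
held(.0785)
plan([(.625,-.0635,.178,-181.5),(.625,-.0635,.124,-181.5)])"
```

```text
mask [262. 212.] exp [264. 212.] 0.57 885
cart [ 0.4309 -0.0037] -3.8 0.148 minus tcp [-0.0017 -0.0008]
t 15.27 at [ 0.4327 -0.003   0.175 ] phi 173.68 F [-0.1 -0.  -2.8] w 0.458 q6 -27.5
0 tx -0.0025 ty -0.1319 tz -0.0260 ax -0.0134 ay -0.0002 az -0.0006
0 tx -0.0023 ty -0.1307 tz -0.0315 ax -0.0134 ay -0.0002 az -0.0006
1 tx 0.0720 ty 0.0000 tz 0.0000 ax -0.0000 ay -0.0000 az -0.0000
```

Request:
play_rows([
  {"fingers": 1,"tx": -0.004,"ty": -0.045,"tz": -0.009,"ax": -0.004,"ay": 0,"az": 0},
  {"fingers": 1,"tx": -0.004,"ty": -0.09,"tz": -0.018,"ax": -0.009,"ay": 0,"az": 0},
  {"fingers": 1,"tx": -0.004,"ty": -0.1319,"tz": -0.026,"ax": -0.0134,"ay": 0,"az": 0},
  {"fingers": 1,"tx": -0.004,"ty": -0.1319,"tz": -0.026,"ax": -0.0134,"ay": 0,"az": 0},
  {"fingers": 1,"tx": -0.004,"ty": -0.1319,"tz": -0.026,"ax": -0.0134,"ay": 0,"az": 0},
])

```text
time_s: 15.68
tcp_pos: [0.5303, -0.0334, 0.1771]
ee_rot: [[-0.005, -0.998, 0.07], [-0.001, 0.07, 0.998], [-1.0, 0.005, -0.001]]
wrist_force: [-1.4, 0.1, -2.6]
gripper_width: 0.459
```

Request:
play_rows([
  {"fingers": 1,"tx": 0,"ty": -0.045,"tz": -0.01,"ax": -0.004,"ay": 0,"az": 0},
  {"fingers": 1,"tx": 0,"ty": -0.09,"tz": -0.02,"ax": -0.009,"ay": 0,"az": 0},
  {"fingers": 1,"tx": 0,"ty": -0.12,"tz": -0.0325,"ax": -0.0134,"ay": 0,"az": 0},
  {"fingers": 1,"tx": 0,"ty": -0.13,"tz": -0.0325,"ax": -0.0134,"ay": 0,"az": 0},
  {"fingers": 1,"tx": 0,"ty": -0.13,"tz": -0.0325,"ax": -0.0134,"ay": 0,"az": 0},
])

```text
time_s: 16.1
tcp_pos: [0.6257, -0.0639, 0.1777]
ee_rot: [[-0.003, -1.0, 0.027], [-0.0, 0.027, 1.0], [-1.0, 0.003, -0.0]]
wrist_force: [-0.6, -0.3, -3.3]
gripper_width: 0.461
```

Request:
play_rows([
  {"fingers": 1,"tx": 0,"ty": 0,"tz": 0,"ax": 0,"ay": 0,"az": 0},
  {"fingers": 1,"tx": 0,"ty": 0,"tz": 0,"ax": 0,"ay": 0,"az": 0},
  {"fingers": 1,"tx": 0,"ty": 0,"tz": 0,"ax": 0,"ay": 0,"az": 0},
])

```text
time_s: 16.35
tcp_pos: [0.6244, -0.0633, 0.1798]
ee_rot: [[-0.001, -1.0, 0.025], [0.0, 0.025, 1.0], [-1.0, 0.001, 0.0]]
wrist_force: [1.0, 0.2, -2.2]
gripper_width: 0.463
```

```bash
python3 - <<'E'
from heldfit import *
held(.0785)
plan([(.6245,-.0645,.132,-181.5)])
p=r.sense()['tcp_pos'];q=[p[0],p[1],np.radians(-1.5)]
c=viewer.capture('side');k=5
o=(290,190)
I=cv2.resize(c['image'][o[1]:o[1]+100,o[0]:o[0]+130,::-1],None,fx=k,fy=k,interpolation=cv2.INTER_CUBIC).copy()
outline(I,c,'cartridge1',q,p[2]-.0785,k=k,off=o);outline(I,c,'dock',[.6272,.0165,np.radians(-1.5)],0,(0,255,0),k,o)
cv2.imwrite('pics/pre4.png',I)
E
```

```text
mask [359. 217.] exp [355. 215.] 0.91 866
cart [ 0.6256 -0.0667] -17.2 0.252 minus tcp [ 0.0012 -0.0034]
t 16.45 at [ 0.6249 -0.0634  0.1801] phi 178.57 F [-0.6  0.8 -1.8] w 0.458 q6 -10.4
0 tx 0.0642 ty 0.0005 tz -0.0015 ax 0.0004 ay 0.0000 az 0.0000
```

View pics/pre4.png

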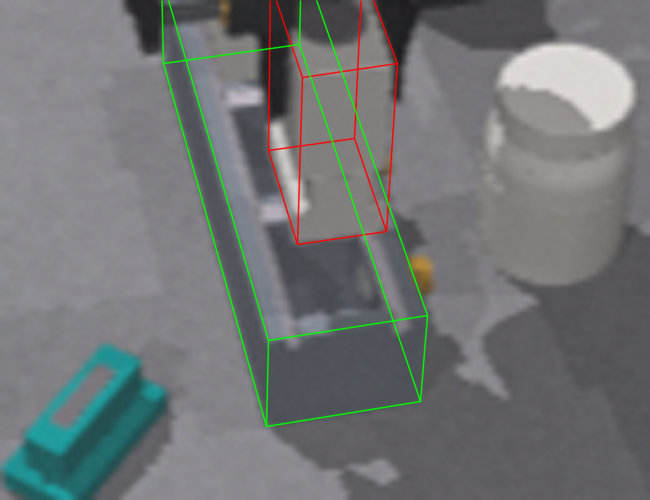

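The side view shows the cartridge above the near bay (bay 3), within about 2 mm. I'll lower it.

Request:
play_rows([
  {"fingers": 1,"tx": 0.02,"ty": 0.0005,"tz": -0.001,"ax": 0,"ay": 0,"az": 0},
  {"fingers": 1,"tx": 0.04,"ty": 0.0005,"tz": -0.001,"ax": 0,"ay": 0,"az": 0},
  {"fingers": 1,"tx": 0.055,"ty": 0.0005,"tz": -0.001,"ax": 0,"ay": 0,"az": 0},
  {"fingers": 1,"tx": 0.064,"ty": 0.0005,"tz": -0.001,"ax": 0,"ay": 0,"az": 0},
  {"fingers": 1,"tx": 0.07,"ty": 0.0005,"tz": -0.001,"ax": 0,"ay": 0,"az": 0},
])

```text
time_s: 16.92
tcp_pos: [0.625, -0.0646, 0.1263]
ee_rot: [[-0.001, -1.0, 0.025], [-0.0, 0.025, 1.0], [-1.0, 0.001, -0.0]]
wrist_force: [-1.2, 0.1, -1.6]
gripper_width: 0.461
```

Request:
play_rows([
  {"fingers": 1,"tx": 0.002,"ty": 0,"tz": 0,"ax": 0,"ay": 0,"az": 0},
  {"fingers": 1,"tx": 0.004,"ty": 0,"tz": 0,"ax": 0,"ay": 0,"az": 0},
  {"fingers": 1,"tx": 0.004,"ty": 0,"tz": 0,"ax": 0,"ay": 0,"az": 0},
])

```text
time_s: 17.17
tcp_pos: [0.6256, -0.0646, 0.1245]
ee_rot: [[0.0, -1.0, 0.026], [-0.0, 0.026, 1.0], [-1.0, -0.0, -0.0]]
wrist_force: [-0.1, 0.5, -2.5]
gripper_width: 0.461
```

Request:
play_rows([
  {"fingers": 1,"tx": 0.006,"ty": 0,"tz": 0,"ax": 0,"ay": 0,"az": 0},
  {"fingers": 1,"tx": 0.012,"ty": 0,"tz": 0,"ax": 0,"ay": 0,"az": 0},
  {"fingers": 1,"tx": 0.02,"ty": 0,"tz": 0,"ax": 0,"ay": 0,"az": 0},
  {"fingers": 1,"tx": 0.027,"ty": 0,"tz": 0,"ax": 0,"ay": 0,"az": 0},
  {"fingers": 1,"tx": 0.033,"ty": 0,"tz": 0,"ax": 0,"ay": 0,"az": 0},
])

```text
time_s: 17.58
tcp_pos: [0.6243, -0.0647, 0.1008]
ee_rot: [[-0.002, -1.0, 0.025], [-0.0, 0.025, 1.0], [-1.0, 0.002, -0.001]]
wrist_force: [-1.2, -0.0, -1.2]
gripper_width: 0.46
```

Request:
play_rows([
  {"fingers": 1,"tx": 0.006,"ty": 0,"tz": 0,"ax": 0,"ay": 0,"az": 0},
  {"fingers": 1,"tx": 0.012,"ty": 0,"tz": 0,"ax": 0,"ay": 0,"az": 0},
  {"fingers": 1,"tx": 0.018,"ty": 0,"tz": 0,"ax": 0,"ay": 0,"az": 0},
  {"fingers": 1,"tx": 0.022,"ty": 0,"tz": 0,"ax": 0,"ay": 0,"az": 0},
  {"fingers": 1,"tx": 0.022,"ty": 0,"tz": 0,"ax": 0,"ay": 0,"az": 0},
])

```text
time_s: 18.0
tcp_pos: [0.6258, -0.0648, 0.0892]
ee_rot: [[0.002, -1.0, 0.024], [-0.002, 0.024, 1.0], [-1.0, -0.002, -0.002]]
wrist_force: [-11.1, 2.4, 26.4]
gripper_width: 0.46
```

Request:
play_rows([
  {"fingers": 1,"tx": 0.002,"ty": 0,"tz": 0,"ax": 0,"ay": 0,"az": 0},
  {"fingers": 1,"tx": 0.003,"ty": 0,"tz": 0,"ax": 0,"ay": 0,"az": 0},
  {"fingers": 1,"tx": 0.003,"ty": 0,"tz": 0,"ax": 0,"ay": 0,"az": 0},
])

```text
time_s: 18.25
tcp_pos: [0.6259, -0.0648, 0.0892]
ee_rot: [[0.002, -1.0, 0.024], [-0.002, 0.024, 1.0], [-1.0, -0.002, -0.002]]
wrist_force: [-15.6, 3.6, 36.2]
gripper_width: 0.456
```

Seated at 0.0892 with a hard stop at 36 N. I'll release, lift and remeasure the cassettes.

Request:
play_rows([
  {"fingers": 1,"tx": -0.012,"ty": 0,"tz": 0,"ax": 0,"ay": 0,"az": 0},
  {"fingers": -0.5,"tx": -0.012,"ty": 0,"tz": 0,"ax": 0,"ay": 0,"az": 0},
  {"fingers": -0.5,"tx": -0.012,"ty": 0,"tz": 0,"ax": 0,"ay": 0,"az": 0},
  {"fingers": -0.5,"tx": -0.012,"ty": 0,"tz": 0,"ax": 0,"ay": 0,"az": 0},
  {"fingers": -0.5,"tx": -0.012,"ty": 0,"tz": 0,"ax": 0,"ay": 0,"az": 0},
])

```text
time_s: 18.67
tcp_pos: [0.6259, -0.0645, 0.0889]
ee_rot: [[0.0, -1.0, 0.026], [-0.0, 0.026, 1.0], [-1.0, -0.0, -0.0]]
wrist_force: [0.8, -1.0, -0.9]
gripper_width: 0.674
```

Request:
play_rows([
  {"fingers": -0.5,"tx": -0.02,"ty": 0,"tz": 0,"ax": 0,"ay": 0,"az": 0},
  {"fingers": -0.5,"tx": -0.05,"ty": 0,"tz": 0,"ax": 0,"ay": 0,"az": 0},
  {"fingers": -0.5,"tx": -0.1,"ty": 0,"tz": 0,"ax": 0,"ay": 0,"az": 0},
  {"fingers": -0.5,"tx": -0.12,"ty": 0,"tz": 0,"ax": 0,"ay": 0,"az": 0},
  {"fingers": -0.5,"tx": -0.12,"ty": 0,"tz": 0,"ax": 0,"ay": 0,"az": 0},
])

```text
time_s: 19.08
tcp_pos: [0.6285, -0.0645, 0.1843]
ee_rot: [[0.01, -1.0, 0.025], [-0.0, 0.025, 1.0], [-1.0, -0.01, 0.0]]
wrist_force: [-0.3, 0.2, -0.0]
gripper_width: 0.747
```

Request:
play_rows([
  {"fingers": 0.2,"tx": 0,"ty": 0,"tz": 0,"ax": 0,"ay": 0,"az": 0},
  {"fingers": 0.2,"tx": 0,"ty": 0,"tz": 0,"ax": 0,"ay": 0,"az": 0},
  {"fingers": 0.2,"tx": 0,"ty": 0,"tz": 0,"ax": 0,"ay": 0,"az": 0},
])

```text
time_s: 19.33
tcp_pos: [0.6246, -0.0646, 0.1777]
ee_rot: [[-0.003, -1.0, 0.026], [-0.0, 0.026, 1.0], [-1.0, 0.003, -0.0]]
wrist_force: [-0.2, 0.3, -0.1]
gripper_width: 0.599
```

```bash
cat > meas2.py <<'E'
from plan import *
from h import *
from station import viewer,spotter
def remeas(items,views=('top','side'),save=None):
    """items: list (name,x,y,yawdeg,z0)"""
    P={v:viewer.capture(v) for v in views};sil={};out=[]
    I={v:cv2.resize(P[v]['image'][:,:,::-1],None,fx=3,fy=3,interpolation=cv2.INTER_CUBIC) for v in views}
    for n,x,y,a,z0 in items:
        obs=[];u=[]
        for v in views:
            if (n,v) not in sil: sil[n,v]=spotter.silhouettes(n,P[v])
            uv=proj(P[v],np.array([[x,y,z0+.02]]))[0]
            ds=[d for d in sil[n,v] if np.hypot(*(d['uv']-uv))<12]
            if ds: d=min(ds,key=lambda d:np.hypot(*(d['uv']-uv)));obs.append((P[v],d['region']));u.append((v,round(d['score'],2)))
        if not obs: print(n,x,y,'not seen',{v:[np.round(d['uv']).tolist() for d in sil[n,v]] for v in views});continue
        q,e=fit(n,obs,[x,y,np.radians(a)],z0)
        print(n,u,q[:2].round(4),np.degrees(q[2]).round(1),round(e/len(obs),3),[ (fit(n,[o],q,z0)[0]*[1,1,57.3]).round(4).tolist() for o in obs] if len(obs)>1 else '')
        for v in views: outline(I[v],P[v],n,q,z0,k=3)
    if save:
        x,y=items[0][1:3];O=[]
        for v in views:
            u=(proj(P[v],np.array([[x,y,.02]]))[0]*3).astype(int);a,b=max(u[0]-200,0),max(u[1]-200,0);O.append(I[v][b:b+400,a:a+400])
        cv2.imwrite(save,np.hstack(O))
E
python3 - <<'E'
from meas2 import *
plan([(.6184,-.2474,.15,-145.5),(.6184,-.2474,.042,-145.5)])
remeas([('cassette1',.5938,-.2969,-46.5,.004),('cassette1',.6184,-.2474,-55.5,.004),('cassette1',.5557,-.3434,-59,.004),('plate',.4273,.2444,80.9,0)],save='pics/cas.png')
E
```

```text
t 19.33 at [ 0.6246 -0.0646  0.1777] phi 178.52 F [-0.2  0.3 -0.1] w 0.599 q6 -10.3
0 tx 0.0185 ty 0.0009 tz -0.1220 ax -0.0999 ay 0.0001 az -0.0005
0 tx 0.0185 ty 0.0385 tz -0.1157 ax -0.0999 ay 0.0001 az -0.0005
1 tx 0.1440 ty 0.0000 tz 0.0000 ax 0.0000 ay -0.0000 az -0.0000
cassette1 [('top', 0.84), ('side', 0.75)] [ 0.5746 -0.296 ] -49.6 0.118 [[0.5755, -0.2965, -49.8777], [0.5725, -0.2956, -48.7828]]
cassette1 [('top', 0.64), ('side', 0.93)] [ 0.6187 -0.247 ] -55.2 0.084 [[0.6199, -0.248, -55.8554], [0.6176, -0.2465, -55.4659]]
cassette1 [('top', 0.59), ('side', 0.96)] [ 0.5537 -0.3425] -56.4 0.101 [[0.5554, -0.3436, -56.8596], [0.5521, -0.3416, -55.3194]]
plate [('top', 0.85), ('side', 0.64)] [0.4268 0.2449] 81.7 0.074 [[0.4287, 0.2433, 81.5934], [0.4258, 0.2454, 81.5555]]
```

View pics/cas.png

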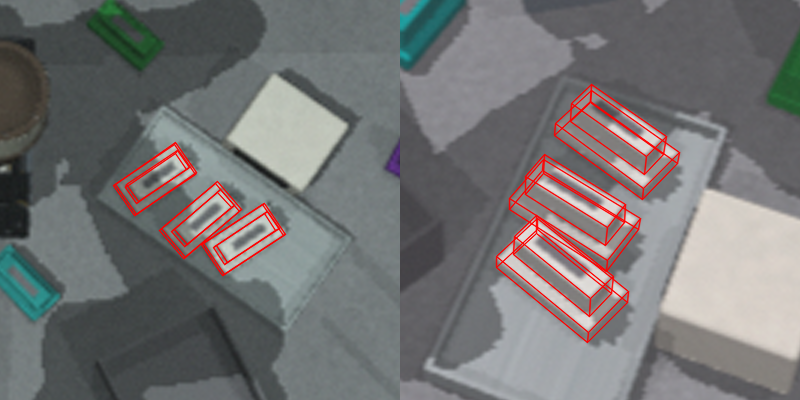

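The middle cassette was knocked and now sits at (0.575,-0.296). The other two and the plate are unchanged. I'll pick the first cassette.

Request:
play_rows([
  {"fingers": 0.2,"tx": 0,"ty": 0.001,"tz": -0.05,"ax": -0.04,"ay": 0,"az": 0},
  {"fingers": 0.2,"tx": 0.0185,"ty": 0.0009,"tz": -0.1,"ax": -0.08,"ay": 0,"az": 0},
  {"fingers": 0.2,"tx": 0.0185,"ty": 0.0009,"tz": -0.122,"ax": -0.0999,"ay": 0,"az": 0},
  {"fingers": 0.2,"tx": 0.0185,"ty": 0.0009,"tz": -0.122,"ax": -0.1,"ay": 0,"az": 0},
  {"fingers": 0.2,"tx": 0.0185,"ty": 0.0009,"tz": -0.122,"ax": -0.1,"ay": 0,"az": 0},
])

```text
time_s: 20.05
tcp_pos: [0.6221, -0.157, 0.1654]
ee_rot: [[-0.001, -0.959, -0.282], [0.0, -0.282, 0.959], [-1.0, 0.0, 0.0]]
wrist_force: [-0.4, 0.3, 0.3]
gripper_width: 0.402
```

Request:
play_rows([
  {"fingers": 0.2,"tx": 0.0185,"ty": 0.015,"tz": -0.05,"ax": -0.04,"ay": 0,"az": 0},
  {"fingers": 0.2,"tx": 0.0185,"ty": 0.03,"tz": -0.1,"ax": -0.08,"ay": 0,"az": 0},
  {"fingers": 0.2,"tx": 0.0185,"ty": 0.0385,"tz": -0.1157,"ax": -0.1,"ay": 0,"az": 0},
  {"fingers": 0.2,"tx": 0.0185,"ty": 0.0385,"tz": -0.1157,"ax": -0.1,"ay": 0,"az": 0},
  {"fingers": 0.2,"tx": 0.0185,"ty": 0.0385,"tz": -0.1157,"ax": -0.1,"ay": 0,"az": 0},
])

```text
time_s: 20.47
tcp_pos: [0.6196, -0.2471, 0.152]
ee_rot: [[0.0, -0.825, -0.565], [0.0, -0.565, 0.825], [-1.0, -0.0, -0.0]]
wrist_force: [0.1, 0.5, -0.0]
gripper_width: 0.401
```

Request:
play_rows([
  {"fingers": 0.2,"tx": 0,"ty": 0,"tz": 0,"ax": 0,"ay": 0,"az": 0},
  {"fingers": 0.2,"tx": 0,"ty": 0,"tz": 0,"ax": 0,"ay": 0,"az": 0},
])

```text
time_s: 20.63
tcp_pos: [0.6199, -0.2458, 0.1524]
ee_rot: [[0.001, -0.823, -0.568], [0.0, -0.568, 0.823], [-1.0, -0.001, -0.0]]
wrist_force: [-0.7, -1.0, 0.2]
gripper_width: 0.401
```

```bash
python3 -c "
from plan import *
plan([(.6187,-.247,.042,-145.2),(.6187,-.247,.12,-145.2),(.4086,-.2645,.12,-152.7),(.4086,-.2645,.052,-152.7)])"
```

```text
t 20.63 at [ 0.6199 -0.2458  0.1524] phi -145.41 F [-0.7 -1.   0.2] w 0.401 q6 42.4
0 tx 0.1471 ty 0.0023 tz -0.0004 ax -0.0012 ay -0.0001 az 0.0002
1 tx -0.1040 ty 0.0000 tz -0.0000 ax -0.0000 ay -0.0000 az -0.0000
2 tx 0.0000 ty 0.1217 tz 0.0704 ax 0.0208 ay 0.0000 az -0.0000
2 tx 0.0000 ty 0.1260 tz 0.0622 ax 0.0208 ay 0.0000 az 0.0000
3 tx 0.0907 ty -0.0000 tz -0.0000 ax -0.0000 ay -0.0000 az 0.0000
```

Request:
play_rows([
  {"fingers": 0.2,"tx": 0.05,"ty": 0.0023,"tz": 0,"ax": 0,"ay": 0,"az": 0},
  {"fingers": 0.2,"tx": 0.095,"ty": 0.0023,"tz": 0,"ax": 0,"ay": 0,"az": 0},
  {"fingers": 0.2,"tx": 0.125,"ty": 0.0023,"tz": 0,"ax": 0,"ay": 0,"az": 0},
  {"fingers": 0.2,"tx": 0.14,"ty": 0.0023,"tz": 0,"ax": 0,"ay": 0,"az": 0},
  {"fingers": 0.2,"tx": 0.147,"ty": 0.0023,"tz": 0,"ax": 0,"ay": 0,"az": 0},
])

```text
time_s: 21.05
tcp_pos: [0.6173, -0.2471, 0.0398]
ee_rot: [[-0.003, -0.823, -0.568], [0.001, -0.568, 0.823], [-1.0, 0.002, 0.002]]
wrist_force: [0.5, 0.0, 0.7]
gripper_width: 0.404
```

Request:
play_rows([
  {"fingers": 1,"tx": 0,"ty": 0,"tz": 0,"ax": 0,"ay": 0,"az": 0},
  {"fingers": 1,"tx": 0,"ty": 0,"tz": 0,"ax": 0,"ay": 0,"az": 0},
  {"fingers": 1,"tx": 0,"ty": 0,"tz": 0,"ax": 0,"ay": 0,"az": 0},
  {"fingers": 1,"tx": 0,"ty": 0,"tz": 0,"ax": 0,"ay": 0,"az": 0},
  {"fingers": 1,"tx": 0,"ty": 0,"tz": 0,"ax": 0,"ay": 0,"az": 0},
])

```text
time_s: 21.47
tcp_pos: [0.6194, -0.2485, 0.0437]
ee_rot: [[0.004, -0.824, -0.567], [-0.001, -0.567, 0.824], [-1.0, -0.003, -0.003]]
wrist_force: [0.4, 2.6, 3.9]
gripper_width: 0.249
```

Request:
play_rows([
  {"fingers": 1,"tx": 0,"ty": 0,"tz": 0,"ax": 0,"ay": 0,"az": 0},
  {"fingers": 1,"tx": -0.03,"ty": 0,"tz": 0,"ax": 0,"ay": 0,"az": 0},
  {"fingers": 1,"tx": -0.07,"ty": 0,"tz": 0,"ax": 0,"ay": 0,"az": 0},
  {"fingers": 1,"tx": -0.104,"ty": 0,"tz": 0,"ax": 0,"ay": 0,"az": 0},
  {"fingers": 1,"tx": -0.104,"ty": 0,"tz": 0,"ax": 0,"ay": 0,"az": 0},
])

```text
time_s: 21.88
tcp_pos: [0.6211, -0.2496, 0.1262]
ee_rot: [[0.011, -0.823, -0.568], [-0.004, -0.568, 0.823], [-1.0, -0.007, -0.009]]
wrist_force: [0.4, -0.6, 1.0]
gripper_width: 0.253
```

Request:
play_rows([
  {"fingers": 1,"tx": 0,"ty": 0.05,"tz": 0.028,"ax": 0.01,"ay": 0,"az": 0},
  {"fingers": 1,"tx": 0,"ty": 0.09,"tz": 0.05,"ax": 0.02,"ay": 0,"az": 0},
  {"fingers": 1,"tx": 0,"ty": 0.1217,"tz": 0.0704,"ax": 0.0208,"ay": 0,"az": 0},
  {"fingers": 1,"tx": 0,"ty": 0.1217,"tz": 0.0704,"ax": 0.0208,"ay": 0,"az": 0},
  {"fingers": 1,"tx": 0,"ty": 0.1217,"tz": 0.0704,"ax": 0.0208,"ay": 0,"az": 0},
])

```text
time_s: 22.3
tcp_pos: [0.5112, -0.2569, 0.1198]
ee_rot: [[-0.001, -0.86, -0.511], [0.0, -0.511, 0.86], [-1.0, 0.0, 0.0]]
wrist_force: [0.2, 0.1, 0.3]
gripper_width: 0.249
```

Request:
play_rows([
  {"fingers": 1,"tx": 0,"ty": 0.05,"tz": 0.025,"ax": 0.01,"ay": 0,"az": 0},
  {"fingers": 1,"tx": 0,"ty": 0.09,"tz": 0.045,"ax": 0.02,"ay": 0,"az": 0},
  {"fingers": 1,"tx": 0,"ty": 0.126,"tz": 0.0622,"ax": 0.0208,"ay": 0,"az": 0},
  {"fingers": 1,"tx": 0,"ty": 0.126,"tz": 0.0622,"ax": 0.0208,"ay": 0,"az": 0},
  {"fingers": 1,"tx": 0,"ty": 0.126,"tz": 0.0622,"ax": 0.0208,"ay": 0,"az": 0},
])

```text
time_s: 22.72
tcp_pos: [0.4078, -0.2653, 0.12]
ee_rot: [[0.001, -0.891, -0.454], [-0.001, -0.454, 0.891], [-1.0, -0.001, -0.001]]
wrist_force: [0.1, 0.0, -0.3]
gripper_width: 0.251
```

Request:
play_rows([
  {"fingers": 1,"tx": 0.04,"ty": 0,"tz": 0,"ax": 0,"ay": 0,"az": 0},
  {"fingers": 1,"tx": 0.07,"ty": 0,"tz": 0,"ax": 0,"ay": 0,"az": 0},
  {"fingers": 1,"tx": 0.085,"ty": 0,"tz": 0,"ax": 0,"ay": 0,"az": 0},
  {"fingers": 1,"tx": 0.094,"ty": 0,"tz": 0,"ax": 0,"ay": 0,"az": 0},
  {"fingers": 1,"tx": 0.094,"ty": 0,"tz": 0,"ax": 0,"ay": 0,"az": 0},
])

```text
time_s: 23.13
tcp_pos: [0.4087, -0.2649, 0.0477]
ee_rot: [[-0.002, -0.89, -0.455], [0.0, -0.455, 0.89], [-1.0, 0.002, 0.001]]
wrist_force: [-0.0, 0.5, -0.5]
gripper_width: 0.252
```

Request:
play_rows([
  {"fingers": 0.2,"tx": 0,"ty": 0,"tz": 0,"ax": 0,"ay": 0,"az": 0},
  {"fingers": 0.2,"tx": 0,"ty": 0,"tz": 0,"ax": 0,"ay": 0,"az": 0},
  {"fingers": 0.2,"tx": 0,"ty": 0,"tz": 0,"ax": 0,"ay": 0,"az": 0},
  {"fingers": 0.2,"tx": 0,"ty": 0,"tz": 0,"ax": 0,"ay": 0,"az": 0},
  {"fingers": 0.2,"tx": 0,"ty": 0,"tz": 0,"ax": 0,"ay": 0,"az": 0},
])

```text
time_s: 23.55
tcp_pos: [0.4082, -0.2651, 0.0499]
ee_rot: [[0.002, -0.891, -0.455], [-0.0, -0.455, 0.891], [-1.0, -0.001, -0.001]]
wrist_force: [-0.0, 1.1, 0.6]
gripper_width: 0.393
```

Request:
play_rows([
  {"fingers": 0.28,"tx": -0.03,"ty": 0,"tz": 0,"ax": 0,"ay": 0,"az": 0},
  {"fingers": 0.28,"tx": -0.07,"ty": 0,"tz": 0,"ax": 0,"ay": 0,"az": 0},
  {"fingers": 0.28,"tx": -0.12,"ty": 0,"tz": 0,"ax": 0,"ay": 0,"az": 0},
  {"fingers": 0.28,"tx": -0.12,"ty": 0,"tz": 0,"ax": 0,"ay": 0,"az": 0},
  {"fingers": 0.28,"tx": -0.12,"ty": 0,"tz": 0,"ax": 0,"ay": 0,"az": 0},
])

```text
time_s: 23.97
tcp_pos: [0.4092, -0.2654, 0.1419]
ee_rot: [[0.007, -0.891, -0.455], [-0.002, -0.455, 0.891], [-1.0, -0.005, -0.005]]
wrist_force: [-0.2, 0.3, -0.7]
gripper_width: 0.36
```

Request:
play_rows([
  {"fingers": 0.28,"tx": 0,"ty": 0,"tz": 0,"ax": 0,"ay": 0,"az": 0},
  {"fingers": 0.28,"tx": 0,"ty": 0,"tz": 0,"ax": 0,"ay": 0,"az": 0},
])

```text
time_s: 24.13
tcp_pos: [0.4069, -0.2647, 0.1383]
ee_rot: [[-0.002, -0.891, -0.454], [0.001, -0.454, 0.891], [-1.0, 0.001, 0.002]]
wrist_force: [0.2, -0.3, -0.7]
gripper_width: 0.36
```

```bash
python3 - <<'E'
from meas2 import *
plan([(.5761,-.2947,.12,-139.6),(.5761,-.2947,.042,-139.6)])
remeas([('cassette1',.5746,-.296,-49.6,.004),('cassette1',.5537,-.3425,-56.4,.004),('cassette1',.408,-.265,-62,.004)],save='pics/cas2.png')
E
```

```text
t 24.13 at [ 0.4069 -0.2647  0.1383] phi -152.98 F [ 0.2 -0.3 -0.7] w 0.36 q6 40.9
0 tx 0.0120 ty -0.0914 tz -0.0691 ax -0.0372 ay 0.0003 az -0.0002
0 tx 0.0121 ty -0.0827 tz -0.0793 ax -0.0372 ay 0.0003 az -0.0002
1 tx 0.1040 ty 0.0000 tz 0.0000 ax 0.0000 ay -0.0000 az -0.0000
cassette1 [('top', 0.87), ('side', 0.62)] [ 0.5737 -0.2968] -48.3 0.123 [[0.5754, -0.2991, -47.1528], [0.5733, -0.2956, -48.9069]]
cassette1 [('top', 0.66), ('side', 0.94)] [ 0.554  -0.3432] -55.6 0.109 [[0.556, -0.3445, -54.1967], [0.5523, -0.3421, -56.406]]
cassette1 [('side', 0.85)] [ 0.4065 -0.2629] -62.4 0.045
```

Cassette 1 is in the tote at the planned place, so on to the middle one.

Request:
play_rows([
  {"fingers": 0.28,"tx": 0,"ty": -0.04,"tz": -0.03,"ax": -0.014,"ay": 0,"az": 0},
  {"fingers": 0.28,"tx": 0.012,"ty": -0.08,"tz": -0.06,"ax": -0.028,"ay": 0,"az": 0},
  {"fingers": 0.28,"tx": 0.012,"ty": -0.0914,"tz": -0.0691,"ax": -0.0372,"ay": 0,"az": 0},
  {"fingers": 0.28,"tx": 0.012,"ty": -0.0914,"tz": -0.0691,"ax": -0.0372,"ay": 0,"az": 0},
  {"fingers": 0.28,"tx": 0.012,"ty": -0.0914,"tz": -0.0691,"ax": -0.0372,"ay": 0,"az": 0},
])

```text
time_s: 24.75
tcp_pos: [0.492, -0.2797, 0.1289]
ee_rot: [[-0.003, -0.832, -0.555], [0.001, -0.555, 0.832], [-1.0, 0.002, 0.002]]
wrist_force: [-0.1, -0.1, -0.1]
gripper_width: 0.36
```

Request:
play_rows([
  {"fingers": 0.28,"tx": 0.012,"ty": -0.035,"tz": -0.034,"ax": -0.014,"ay": 0,"az": 0},
  {"fingers": 0.28,"tx": 0.012,"ty": -0.07,"tz": -0.067,"ax": -0.028,"ay": 0,"az": 0},
  {"fingers": 0.28,"tx": 0.012,"ty": -0.0827,"tz": -0.0793,"ax": -0.0372,"ay": 0,"az": 0},
  {"fingers": 0.28,"tx": 0.012,"ty": -0.0827,"tz": -0.0793,"ax": -0.0372,"ay": 0,"az": 0},
  {"fingers": 0.28,"tx": 0.012,"ty": -0.0827,"tz": -0.0793,"ax": -0.0372,"ay": 0,"az": 0},
])

```text
time_s: 25.17
tcp_pos: [0.5758, -0.2946, 0.1205]
ee_rot: [[-0.002, -0.762, -0.648], [0.001, -0.648, 0.762], [-1.0, 0.001, 0.002]]
wrist_force: [0.3, 0.2, -0.8]
gripper_width: 0.364
```

Request:
play_rows([
  {"fingers": 0.28,"tx": 0,"ty": 0,"tz": 0,"ax": 0,"ay": 0,"az": 0},
  {"fingers": 0.28,"tx": 0,"ty": 0,"tz": 0,"ax": 0,"ay": 0,"az": 0},
  {"fingers": 0.28,"tx": 0,"ty": 0,"tz": 0,"ax": 0,"ay": 0,"az": 0},
])

```text
time_s: 25.42
tcp_pos: [0.5758, -0.2948, 0.1217]
ee_rot: [[-0.0, -0.762, -0.648], [0.0, -0.648, 0.762], [-1.0, -0.0, 0.0]]
wrist_force: [0.5, 0.4, -0.3]
gripper_width: 0.359
```

```bash
python3 -c "
from plan import *
plan([(.5757,-.295,.042,-139),(.5757,-.295,.12,-139),(.3535,-.293,.12,-152.7),(.3535,-.293,.052,-152.7)])"
```

```text
t 25.42 at [ 0.5758 -0.2948  0.1217] phi -139.6 F [ 0.5  0.4 -0.3] w 0.359 q6 53.2
0 tx 0.1062 ty 0.0003 tz -0.0001 ax -0.0034 ay 0.0001 az 0.0000
1 tx -0.1040 ty 0.0000 tz 0.0000 ax 0.0000 ay -0.0000 az 0.0000
2 tx -0.0000 ty 0.1109 tz 0.0982 ax 0.0381 ay 0.0000 az 0.0000
2 tx -0.0000 ty 0.1218 tz 0.0843 ax 0.0381 ay -0.0000 az 0.0000
3 tx 0.0907 ty -0.0000 tz -0.0000 ax 0.0000 ay -0.0000 az -0.0000
```

Request:
play_rows([
  {"fingers": 0.28,"tx": 0.04,"ty": 0,"tz": 0,"ax": -0.0034,"ay": 0,"az": 0},
  {"fingers": 0.28,"tx": 0.075,"ty": 0,"tz": 0,"ax": -0.0034,"ay": 0,"az": 0},
  {"fingers": 0.28,"tx": 0.095,"ty": 0,"tz": 0,"ax": -0.0034,"ay": 0,"az": 0},
  {"fingers": 0.28,"tx": 0.103,"ty": 0,"tz": 0,"ax": -0.0034,"ay": 0,"az": 0},
  {"fingers": 0.28,"tx": 0.106,"ty": 0,"tz": 0,"ax": -0.0034,"ay": 0,"az": 0},
])

```text
time_s: 25.83
tcp_pos: [0.576, -0.2948, 0.0407]
ee_rot: [[-0.002, -0.754, -0.657], [0.0, -0.657, 0.754], [-1.0, 0.001, 0.002]]
wrist_force: [0.3, -0.4, -0.1]
gripper_width: 0.358
```

Request:
play_rows([
  {"fingers": 1,"tx": 0,"ty": 0,"tz": 0,"ax": 0,"ay": 0,"az": 0},
  {"fingers": 1,"tx": 0,"ty": 0,"tz": 0,"ax": 0,"ay": 0,"az": 0},
  {"fingers": 1,"tx": 0,"ty": 0,"tz": 0,"ax": 0,"ay": 0,"az": 0},
  {"fingers": 1,"tx": 0,"ty": 0,"tz": 0,"ax": 0,"ay": 0,"az": 0},
  {"fingers": 1,"tx": 0,"ty": 0,"tz": 0,"ax": 0,"ay": 0,"az": 0},
])

```text
time_s: 26.25
tcp_pos: [0.5778, -0.2952, 0.0431]
ee_rot: [[0.002, -0.754, -0.657], [-0.001, -0.657, 0.754], [-1.0, -0.001, -0.002]]
wrist_force: [-0.2, 0.4, 3.5]
gripper_width: 0.25
```

Request:
play_rows([
  {"fingers": 1,"tx": 0,"ty": 0,"tz": 0,"ax": 0,"ay": 0,"az": 0},
  {"fingers": 1,"tx": -0.03,"ty": 0,"tz": 0,"ax": 0,"ay": 0,"az": 0},
  {"fingers": 1,"tx": -0.07,"ty": 0,"tz": 0,"ax": 0,"ay": 0,"az": 0},
  {"fingers": 1,"tx": -0.104,"ty": 0,"tz": 0,"ax": 0,"ay": 0,"az": 0},
  {"fingers": 1,"tx": -0.104,"ty": 0,"tz": 0,"ax": 0,"ay": 0,"az": 0},
])

```text
time_s: 26.67
tcp_pos: [0.5803, -0.2962, 0.1259]
ee_rot: [[0.011, -0.753, -0.658], [-0.004, -0.658, 0.753], [-1.0, -0.005, -0.01]]
wrist_force: [0.0, -0.5, 0.0]
gripper_width: 0.248
```

Request:
play_rows([
  {"fingers": 1,"tx": 0,"ty": 0.04,"tz": 0.035,"ax": 0.013,"ay": 0,"az": 0},
  {"fingers": 1,"tx": 0,"ty": 0.08,"tz": 0.07,"ax": 0.026,"ay": 0,"az": 0},
  {"fingers": 1,"tx": 0,"ty": 0.1109,"tz": 0.0982,"ax": 0.0381,"ay": 0,"az": 0},
  {"fingers": 1,"tx": 0,"ty": 0.1109,"tz": 0.0982,"ax": 0.0381,"ay": 0,"az": 0},
  {"fingers": 1,"tx": 0,"ty": 0.1109,"tz": 0.0982,"ax": 0.0381,"ay": 0,"az": 0},
])

```text
time_s: 27.08
tcp_pos: [0.4642, -0.2939, 0.1198]
ee_rot: [[-0.0, -0.828, -0.561], [0.0, -0.561, 0.828], [-1.0, 0.0, 0.001]]
wrist_force: [-0.3, -1.1, -1.0]
gripper_width: 0.252
```

Request:
play_rows([
  {"fingers": 1,"tx": 0,"ty": 0.043,"tz": 0.03,"ax": 0.013,"ay": 0,"az": 0},
  {"fingers": 1,"tx": 0,"ty": 0.086,"tz": 0.06,"ax": 0.026,"ay": 0,"az": 0},
  {"fingers": 1,"tx": 0,"ty": 0.1218,"tz": 0.0843,"ax": 0.0381,"ay": 0,"az": 0},
  {"fingers": 1,"tx": 0,"ty": 0.1218,"tz": 0.0843,"ax": 0.0381,"ay": 0,"az": 0},
  {"fingers": 1,"tx": 0,"ty": 0.1218,"tz": 0.0843,"ax": 0.0381,"ay": 0,"az": 0},
])

```text
time_s: 27.5
tcp_pos: [0.3547, -0.2933, 0.12]
ee_rot: [[0.001, -0.888, -0.459], [-0.001, -0.459, 0.888], [-1.0, -0.001, -0.001]]
wrist_force: [1.0, -0.9, 0.5]
gripper_width: 0.253
```

Request:
play_rows([
  {"fingers": 1,"tx": 0.04,"ty": 0,"tz": 0,"ax": 0,"ay": 0,"az": 0},
  {"fingers": 1,"tx": 0.07,"ty": 0,"tz": 0,"ax": 0,"ay": 0,"az": 0},
  {"fingers": 1,"tx": 0.085,"ty": 0,"tz": 0,"ax": 0,"ay": 0,"az": 0},
  {"fingers": 1,"tx": 0.093,"ty": 0,"tz": 0,"ax": 0,"ay": 0,"az": 0},
  {"fingers": 1,"tx": 0.093,"ty": 0,"tz": 0,"ax": 0,"ay": 0,"az": 0},
])

```text
time_s: 27.92
tcp_pos: [0.3559, -0.2931, 0.0487]
ee_rot: [[-0.002, -0.888, -0.46], [0.0, -0.46, 0.888], [-1.0, 0.001, 0.001]]
wrist_force: [-0.3, 0.2, -0.8]
gripper_width: 0.249
```

Request:
play_rows([
  {"fingers": 0.2,"tx": 0,"ty": 0,"tz": 0,"ax": 0,"ay": 0,"az": 0},
  {"fingers": 0.2,"tx": 0,"ty": 0,"tz": 0,"ax": 0,"ay": 0,"az": 0},
  {"fingers": 0.2,"tx": 0,"ty": 0,"tz": 0,"ax": 0,"ay": 0,"az": 0},
  {"fingers": 0.2,"tx": 0,"ty": 0,"tz": 0,"ax": 0,"ay": 0,"az": 0},
  {"fingers": 0.2,"tx": 0,"ty": 0,"tz": 0,"ax": 0,"ay": 0,"az": 0},
])

```text
time_s: 28.33
tcp_pos: [0.3553, -0.2932, 0.0506]
ee_rot: [[0.002, -0.888, -0.459], [-0.001, -0.459, 0.888], [-1.0, -0.001, -0.001]]
wrist_force: [0.7, -0.0, 0.2]
gripper_width: 0.388
```

Request:
play_rows([
  {"fingers": 0.2,"tx": -0.03,"ty": 0,"tz": 0,"ax": 0,"ay": 0,"az": 0},
  {"fingers": 0.2,"tx": -0.07,"ty": 0,"tz": 0,"ax": 0,"ay": 0,"az": 0},
  {"fingers": 0.1,"tx": -0.12,"ty": 0,"tz": 0,"ax": 0,"ay": 0,"az": 0},
  {"fingers": 0.1,"tx": -0.12,"ty": 0,"tz": 0,"ax": 0,"ay": 0,"az": 0},
  {"fingers": 0.1,"tx": -0.12,"ty": 0,"tz": 0,"ax": 0,"ay": 0,"az": 0},
])

```text
time_s: 28.75
tcp_pos: [0.3562, -0.2936, 0.1425]
ee_rot: [[0.006, -0.888, -0.459], [-0.002, -0.459, 0.888], [-1.0, -0.005, -0.005]]
wrist_force: [0.4, 0.4, -0.6]
gripper_width: 0.441
```

Request:
play_rows([
  {"fingers": 0.1,"tx": 0,"ty": 0,"tz": 0,"ax": 0,"ay": 0,"az": 0},
  {"fingers": 0.1,"tx": 0,"ty": 0,"tz": 0,"ax": 0,"ay": 0,"az": 0},
])

```text
time_s: 28.92
tcp_pos: [0.3539, -0.2927, 0.1391]
ee_rot: [[-0.002, -0.889, -0.459], [0.001, -0.459, 0.889], [-1.0, 0.001, 0.002]]
wrist_force: [0.0, -1.0, 0.2]
gripper_width: 0.449
```

```bash
python3 - <<'E'
from meas2 import *
plan([(.554,-.3432,.12,-146),(.554,-.3432,.042,-146)])
remeas([('cassette1',.554,-.3432,-56,.004),('cassette1',.4065,-.2629,-62,.004),('cassette1',.3535,-.293,-62,.004)],save='pics/cas3.png')
E
```

```text
t 28.92 at [ 0.3539 -0.2927  0.1391] phi -152.69 F [ 0.  -1.   0.2] w 0.449 q6 46.6
0 tx 0.0125 ty -0.1031 tz -0.0911 ax -0.0186 ay 0.0003 az -0.0002
0 tx 0.0126 ty -0.0976 tz -0.0970 ax -0.0186 ay 0.0003 az -0.0002
1 tx 0.1040 ty 0.0000 tz 0.0000 ax 0.0000 ay -0.0000 az -0.0000
cassette1 [('top', 0.78), ('side', 0.58)] [ 0.5529 -0.3427] -57.0 0.104 [[0.5549, -0.344, -56.2277], [0.5519, -0.3422, -56.4305]]
cassette1 [('side', 0.62)] [ 0.4064 -0.2628] -63.3 0.08 
cassette1 [('side', 0.64)] [ 0.3548 -0.2916] -62.4 0.07
```

Request:
play_rows([
  {"fingers": 0.1,"tx": 0,"ty": -0.04,"tz": -0.034,"ax": -0.009,"ay": 0,"az": 0},
  {"fingers": 0.1,"tx": 0,"ty": -0.08,"tz": -0.068,"ax": -0.0186,"ay": 0,"az": 0},
  {"fingers": 0.1,"tx": 0.0125,"ty": -0.1031,"tz": -0.0911,"ax": -0.0186,"ay": 0,"az": 0},
  {"fingers": 0.1,"tx": 0.0125,"ty": -0.1031,"tz": -0.0911,"ax": -0.0186,"ay": 0,"az": 0},
  {"fingers": 0.1,"tx": 0.0125,"ty": -0.1031,"tz": -0.0911,"ax": -0.0186,"ay": 0,"az": 0},
])

```text
time_s: 29.53
tcp_pos: [0.4551, -0.3181, 0.1286]
ee_rot: [[-0.003, -0.86, -0.51], [0.001, -0.51, 0.86], [-1.0, 0.002, 0.003]]
wrist_force: [-0.7, 0.3, -0.1]
gripper_width: 0.45
```

Request:
play_rows([
  {"fingers": 0.1,"tx": 0.0125,"ty": -0.038,"tz": -0.036,"ax": -0.009,"ay": 0,"az": 0},
  {"fingers": 0.1,"tx": 0.0125,"ty": -0.076,"tz": -0.072,"ax": -0.0186,"ay": 0,"az": 0},
  {"fingers": 0.1,"tx": 0.0125,"ty": -0.0976,"tz": -0.097,"ax": -0.0186,"ay": 0,"az": 0},
  {"fingers": 0.1,"tx": 0.0125,"ty": -0.0976,"tz": -0.097,"ax": -0.0186,"ay": 0,"az": 0},
  {"fingers": 0.1,"tx": 0.0125,"ty": -0.0976,"tz": -0.097,"ax": -0.0186,"ay": 0,"az": 0},
])

```text
time_s: 29.95
tcp_pos: [0.5544, -0.3432, 0.1202]
ee_rot: [[-0.002, -0.829, -0.559], [0.001, -0.559, 0.829], [-1.0, 0.001, 0.002]]
wrist_force: [0.6, 0.4, -0.0]
gripper_width: 0.451
```

Request:
play_rows([
  {"fingers": 0.1,"tx": 0,"ty": 0,"tz": 0,"ax": 0,"ay": 0,"az": 0},
  {"fingers": 0.1,"tx": 0,"ty": 0,"tz": 0,"ax": 0,"ay": 0,"az": 0},
  {"fingers": 0.1,"tx": 0,"ty": 0,"tz": 0,"ax": 0,"ay": 0,"az": 0},
])

```text
time_s: 30.2
tcp_pos: [0.5537, -0.3432, 0.1217]
ee_rot: [[-0.0, -0.829, -0.559], [0.0, -0.559, 0.829], [-1.0, 0.0, 0.0]]
wrist_force: [0.4, 1.1, 0.1]
gripper_width: 0.45
```

```bash
python3 -c "
from plan import *
plan([(.5535,-.343,.042,-146.3),(.5535,-.343,.12,-146.3),(.300,-.3205,.12,-152.7),(.300,-.3205,.051,-152.7)])"
```

```text
t 30.2 at [ 0.5537 -0.3432  0.1217] phi -145.99 F [0.4 1.1 0.1] w 0.45 q6 51.6
0 tx 0.1062 ty 0.0001 tz 0.0004 ax 0.0017 ay 0.0001 az -0.0000
1 tx -0.1040 ty 0.0000 tz 0.0000 ax -0.0000 ay -0.0000 az 0.0000
2 tx -0.0000 ty 0.1323 tz 0.1062 ax 0.0178 ay 0.0000 az 0.0000
2 tx -0.0000 ty 0.1380 tz 0.0987 ax 0.0178 ay -0.0000 az 0.0000
3 tx 0.0920 ty -0.0000 tz -0.0000 ax 0.0000 ay -0.0000 az -0.0000
```

Request:
play_rows([
  {"fingers": 0.1,"tx": 0.04,"ty": 0,"tz": 0,"ax": 0.0017,"ay": 0,"az": 0},
  {"fingers": 0.1,"tx": 0.075,"ty": 0,"tz": 0,"ax": 0.0017,"ay": 0,"az": 0},
  {"fingers": 0.1,"tx": 0.095,"ty": 0,"tz": 0,"ax": 0.0017,"ay": 0,"az": 0},
  {"fingers": 0.1,"tx": 0.103,"ty": 0,"tz": 0,"ax": 0.0017,"ay": 0,"az": 0},
  {"fingers": 0.1,"tx": 0.106,"ty": 0,"tz": 0,"ax": 0.0017,"ay": 0,"az": 0},
])

```text
time_s: 30.62
tcp_pos: [0.5539, -0.3432, 0.0408]
ee_rot: [[-0.002, -0.832, -0.555], [0.001, -0.555, 0.832], [-1.0, 0.001, 0.002]]
wrist_force: [-0.3, -0.8, 0.2]
gripper_width: 0.453
```

Request:
play_rows([
  {"fingers": 1,"tx": 0,"ty": 0,"tz": 0,"ax": 0,"ay": 0,"az": 0},
  {"fingers": 1,"tx": 0,"ty": 0,"tz": 0,"ax": 0,"ay": 0,"az": 0},
  {"fingers": 1,"tx": 0,"ty": 0,"tz": 0,"ax": 0,"ay": 0,"az": 0},
  {"fingers": 1,"tx": 0,"ty": 0,"tz": 0,"ax": 0,"ay": 0,"az": 0},
  {"fingers": 1,"tx": 0,"ty": 0,"tz": 0,"ax": 0,"ay": 0,"az": 0},
])

```text
time_s: 31.03
tcp_pos: [0.5556, -0.3438, 0.0432]
ee_rot: [[0.002, -0.832, -0.555], [-0.001, -0.555, 0.832], [-1.0, -0.001, -0.002]]
wrist_force: [0.9, -0.2, 3.7]
gripper_width: 0.253
```

Request:
play_rows([
  {"fingers": 1,"tx": 0,"ty": 0,"tz": 0,"ax": 0,"ay": 0,"az": 0},
  {"fingers": 1,"tx": -0.03,"ty": 0,"tz": 0,"ax": 0,"ay": 0,"az": 0},
  {"fingers": 1,"tx": -0.07,"ty": 0,"tz": 0,"ax": 0,"ay": 0,"az": 0},
  {"fingers": 1,"tx": -0.104,"ty": 0,"tz": 0,"ax": 0,"ay": 0,"az": 0},
  {"fingers": 1,"tx": -0.104,"ty": 0,"tz": 0,"ax": 0,"ay": 0,"az": 0},
])

```text
time_s: 31.45
tcp_pos: [0.5582, -0.345, 0.1259]
ee_rot: [[0.01, -0.831, -0.556], [-0.005, -0.556, 0.831], [-1.0, -0.006, -0.01]]
wrist_force: [1.0, -1.0, 1.1]
gripper_width: 0.246
```

Request:
play_rows([
  {"fingers": 1,"tx": 0,"ty": 0.04,"tz": 0.033,"ax": 0.006,"ay": 0,"az": 0},
  {"fingers": 1,"tx": 0,"ty": 0.08,"tz": 0.066,"ax": 0.012,"ay": 0,"az": 0},
  {"fingers": 1,"tx": 0,"ty": 0.12,"tz": 0.097,"ax": 0.0178,"ay": 0,"az": 0},
  {"fingers": 1,"tx": 0,"ty": 0.1323,"tz": 0.1062,"ax": 0.0178,"ay": 0,"az": 0},
  {"fingers": 1,"tx": 0,"ty": 0.1323,"tz": 0.1062,"ax": 0.0178,"ay": 0,"az": 0},
])

```text
time_s: 31.87
tcp_pos: [0.4246, -0.3316, 0.1195]
ee_rot: [[-0.002, -0.862, -0.506], [0.002, -0.506, 0.862], [-1.0, 0.001, 0.002]]
wrist_force: [0.3, -0.2, -0.8]
gripper_width: 0.251
```

Request:
play_rows([
  {"fingers": 1,"tx": 0,"ty": 0.042,"tz": 0.03,"ax": 0.006,"ay": 0,"az": 0},
  {"fingers": 1,"tx": 0,"ty": 0.084,"tz": 0.06,"ax": 0.012,"ay": 0,"az": 0},
  {"fingers": 1,"tx": 0,"ty": 0.125,"tz": 0.09,"ax": 0.0178,"ay": 0,"az": 0},
  {"fingers": 1,"tx": 0,"ty": 0.138,"tz": 0.0987,"ax": 0.0178,"ay": 0,"az": 0},
  {"fingers": 1,"tx": 0,"ty": 0.138,"tz": 0.0987,"ax": 0.0178,"ay": 0,"az": 0},
])

```text
time_s: 32.28
tcp_pos: [0.2992, -0.3205, 0.1196]
ee_rot: [[-0.001, -0.889, -0.457], [0.001, -0.457, 0.889], [-1.0, 0.0, 0.001]]
wrist_force: [0.2, 0.3, -0.3]
gripper_width: 0.246
```

Request:
play_rows([
  {"fingers": 1,"tx": 0.04,"ty": 0,"tz": 0,"ax": 0,"ay": 0,"az": 0},
  {"fingers": 1,"tx": 0.07,"ty": 0,"tz": 0,"ax": 0,"ay": 0,"az": 0},
  {"fingers": 1,"tx": 0.085,"ty": 0,"tz": 0,"ax": 0,"ay": 0,"az": 0},
  {"fingers": 1,"tx": 0.092,"ty": 0,"tz": 0,"ax": 0,"ay": 0,"az": 0},
  {"fingers": 1,"tx": 0.092,"ty": 0,"tz": 0,"ax": 0,"ay": 0,"az": 0},
])

```text
time_s: 32.7
tcp_pos: [0.3026, -0.3213, 0.0496]
ee_rot: [[-0.001, -0.888, -0.46], [0.0, -0.46, 0.888], [-1.0, 0.001, 0.001]]
wrist_force: [-1.1, 0.3, -0.3]
gripper_width: 0.248
```

Request:
play_rows([
  {"fingers": 0.2,"tx": 0,"ty": 0,"tz": 0,"ax": 0,"ay": 0,"az": 0},
  {"fingers": 0.2,"tx": 0,"ty": 0,"tz": 0,"ax": 0,"ay": 0,"az": 0},
  {"fingers": 0.2,"tx": 0,"ty": 0,"tz": 0,"ax": 0,"ay": 0,"az": 0},
  {"fingers": 0.2,"tx": 0,"ty": 0,"tz": 0,"ax": 0,"ay": 0,"az": 0},
  {"fingers": 0.2,"tx": 0,"ty": 0,"tz": 0,"ax": 0,"ay": 0,"az": 0},
])

```text
time_s: 33.12
tcp_pos: [0.3019, -0.3213, 0.0513]
ee_rot: [[0.001, -0.888, -0.459], [-0.001, -0.459, 0.888], [-1.0, -0.001, -0.001]]
wrist_force: [-0.9, 0.3, -0.1]
gripper_width: 0.395
```

Request:
play_rows([
  {"fingers": 0.2,"tx": -0.03,"ty": 0,"tz": 0,"ax": 0,"ay": 0,"az": 0},
  {"fingers": 0.2,"tx": -0.07,"ty": 0,"tz": 0,"ax": 0,"ay": 0,"az": 0},
  {"fingers": 0.2,"tx": -0.12,"ty": 0,"tz": 0,"ax": 0,"ay": 0,"az": 0},
  {"fingers": 0.2,"tx": -0.16,"ty": 0,"tz": 0,"ax": 0,"ay": 0,"az": 0},
  {"fingers": 0.2,"tx": -0.16,"ty": 0,"tz": 0,"ax": 0,"ay": 0,"az": 0},
])

```text
time_s: 33.53
tcp_pos: [0.3048, -0.3233, 0.1772]
ee_rot: [[0.012, -0.888, -0.46], [-0.008, -0.46, 0.888], [-1.0, -0.007, -0.013]]
wrist_force: [1.2, 0.1, -0.1]
gripper_width: 0.405
```

Request:
play_rows([
  {"fingers": 0.2,"tx": 0,"ty": 0,"tz": 0,"ax": 0,"ay": 0,"az": 0},
  {"fingers": 0.2,"tx": 0,"ty": 0,"tz": 0,"ax": 0,"ay": 0,"az": 0},
])

```text
time_s: 33.7
tcp_pos: [0.3009, -0.3207, 0.1705]
ee_rot: [[0.0, -0.889, -0.458], [0.0, -0.458, 0.889], [-1.0, -0.0, 0.0]]
wrist_force: [0.4, 0.0, 0.0]
gripper_width: 0.398
```

```bash
python3 - <<'E'
from meas2 import *
plan([])
import pickle
T=viewer.capture('top');S=viewer.capture('side')
cv2.imwrite('pics/side5.png',S['image'][:,:,::-1])
def near(n,p,xyz,rad=40):
    uv=proj(p,np.array([xyz]))[0];ds=[d for d in spotter.silhouettes(n,p) if np.hypot(*(d['uv']-uv))<rad]
    return ds[0]['region'] if ds else None
for n,q0,c in [('plate',[.427,.245,np.radians(81.5)],[.427,.245,.02]),('reader',[.5288,.3209,np.radians(52)],[.58,.39,.04])]:
    obs=[(p,g) for p in(T,S) for g in [near(n,p,c)] if g is not None]
    q,e=fit(n,obs,q0);print(n,len(obs),q[:2].round(4),np.degrees(q[2]).round(1),round(e,3),[(fit(n,[o],q)[0]*[1,1,57.3]).round(4).tolist() for o in obs])
    pickle.dump((q,[(p,g) for p,g in obs]),open(n+'.pkl','wb'))
I=[]
q=pickle.load(open('reader.pkl','rb'))[0];qp=pickle.load(open('plate.pkl','rb'))[0]
for p in(T,S):
    u=proj(p,np.array([[.48,.32,.02]]))[0].astype(int);o=(u[0]-62,u[1]-62);k=3.2
    im=cv2.resize(p['image'][o[1]:o[1]+125,o[0]:o[0]+125,::-1],None,fx=k,fy=k,interpolation=cv2.INTER_CUBIC).copy()
    outline(im,p,'reader',q,0,k=k,off=o);outline(im,p,'plate',qp,0,(0,255,0),k=k,off=o);I.append(im)
cv2.imwrite('pics/rd.png',np.hstack(I))
E
```

```text
t 33.7 at [ 0.3009 -0.3207  0.1705] phi -152.71 F [0.4 0.  0. ] w 0.398 q6 52.8
plate 2 [0.4272 0.2436] 80.9 0.168 [[0.4284, 0.2436, 80.9019], [0.4249, 0.2453, 82.7022]]
reader 2 [0.5316 0.3189] 53.1 0.263 [[0.5344, 0.3174, 54.6864], [0.5288, 0.3214, 50.7568]]
```

View pics/rd.png

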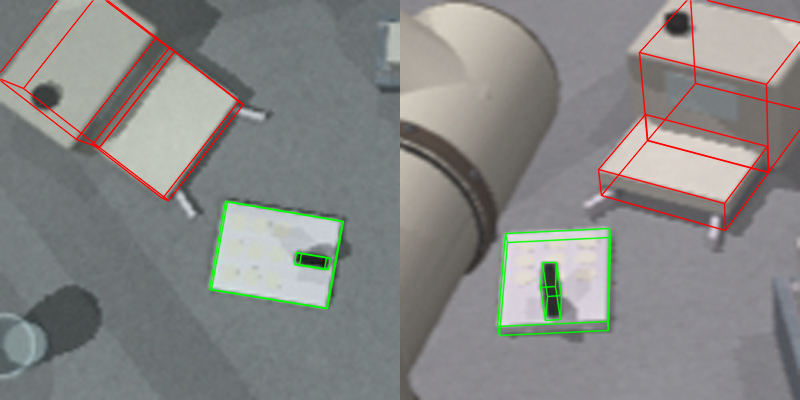

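View pics/side5.png

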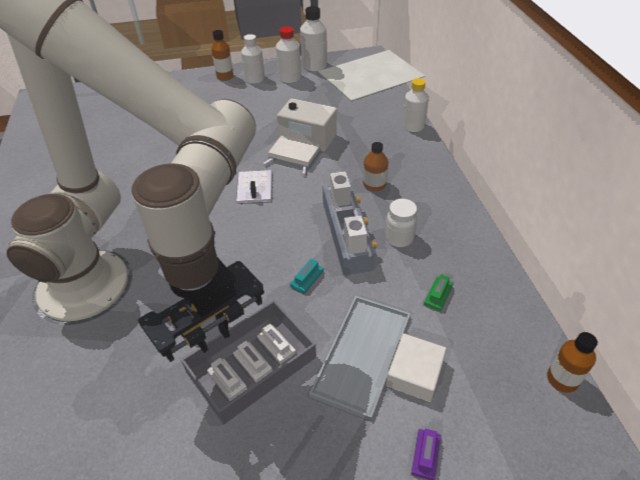

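All three cassettes are in the tote, and both cartridges stand low in the dock. The reader fit is biased because its head is wider than my model, so I'll refine it using only the front housing and cheeks.

```bash
python3 - <<'E'
from meas2 import *
import pickle,h
q0,obs=pickle.load(open('reader.pkl','rb'))
def cheek(s):
    a=np.array([[0,47*s],[-30,58.5*s],[-30+1.4,(58.5+4)*s],[0,51.5*s]])/1000
    return np.array([[x,y,z] for x,y in a for z in (0,.012)])
hous=[box(0,.14,-.062,.062,0,.029)]
for name,mods in (('house',hous),('house+cheeks',hous+[cheek(1),cheek(-1)])):
    h.M['rd']=mods
    W=[]
    for p,g in obs:
        vv,uu=np.mgrid[0:480,0:640];d=np.stack([(uu-p['cx'])/p['fx'],(vv-p['cy'])/p['fy'],np.ones(uu.shape)],-1)@p['R']
        o=-p['R'].T@p['t'];X=o[:2]+d[...,:2]*((.02-o[2])/d[...,2])[...,None]
        c,s=np.cos(q0[2]),np.sin(q0[2]);l=(X-q0[:2])@np.array([[c,-s],[s,c]])
        W.append((l[...,0]<.06)&(l[...,0]>(-.014 if name=='house' else -.06))&(abs(l[...,1])<.1))
    def f(q,idx):
        e=0
        for i in idx:
            p,g=obs[i];m=mask(p,'rd',q,0,(0,0,640,480));e+=(np.abs(m-g)*W[i]).sum()
        return e
    h.S=4
    for idx in ([0],[1],[0,1]):
        s=np.array([q0]*4)+[[0,0,0],[.006,0,0],[0,.006,0],[0,0,.06]]
        o=minimize(f,q0,args=(idx,),method='Nelder-Mead',options=dict(initial_simplex=s,xatol=2e-4,fatol=.05,maxiter=120))
        print(name,idx,o.x[:2].round(4),np.degrees(o.x[2]).round(2),round(o.fun,1))
k=5;I=[]
for p,g in obs:
    u=proj(p,np.array([[.52,.31,.02]]))[0].astype(int);a=(u[0]-40,u[1]-40)
    im=cv2.resize(p['image'][a[1]:a[1]+80,a[0]:a[0]+80,::-1],None,fx=k,fy=k,interpolation=cv2.INTER_CUBIC).copy()
    mm=cv2.resize(g[a[1]:a[1]+80,a[0]:a[0]+80].astype(np.uint8),None,fx=k,fy=k,interpolation=cv2.INTER_NEAREST)
    cs,_=cv2.findContours(mm,cv2.RETR_EXTERNAL,cv2.CHAIN_APPROX_NONE);cv2.drawContours(im,cs,-1,(255,0,0),1)
    h.M['rd2']=hous
    outline(im,p,'rd2',o.x,0,k=k,off=a)
    for sg in (1,-1):
        cs_=np.array([[0,47*sg,0],[-30,58.5*sg,0],[-30,58.5*sg,12],[0,47*sg,12]])/1000
        pts=(proj(p,place(cs_,o.x,0))+.5-np.array(a))*k-.5;cv2.polylines(im,[pts.round().astype(int)],True,(0,255,0),1)
    I.append(im)
cv2.imwrite('pics/rd2.png',np.hstack(I))
E
```

```text
house [0] [0.5364 0.3209] 54.86 56.1
house [1] [0.5318 0.3196] 56.75 35.4
house [0, 1] [0.5344 0.3215] 54.42 121.9
house+cheeks [0] [0.5374 0.3218] 54.73 62.4
house+cheeks [1] [0.5344 0.3253] 56.67 93.3
house+cheeks [0, 1] [0.536 0.324] 55.46 188.6
```

View pics/rd2.png

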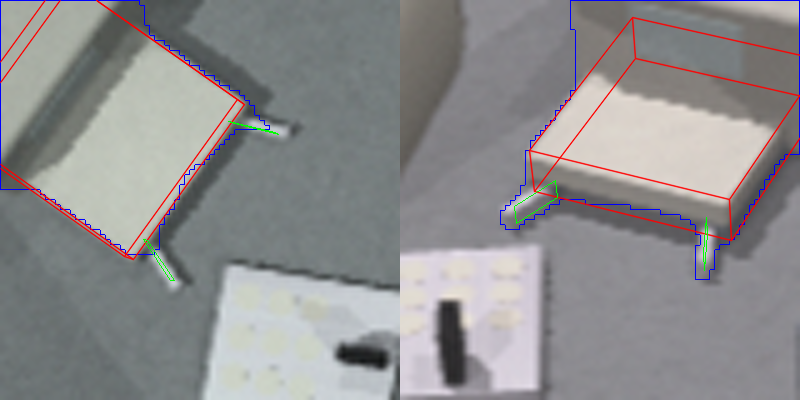

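Reader mouth is about (0.5344, 0.3215) with yaw 55°; the overlay agrees to about 2 mm. Now I'll move to the plate rib.

```bash
python3 -c "
from plan import *
plan([(.45,-.1,.17,-170),(.421,.205,.15,-188.7),(.421,.205,.036,-188.7)])"
```

```text
t 34.0 at [ 0.3011 -0.3209  0.1698] phi -152.69 F [-0.6  1.2  0. ] w 0.396 q6 52.8
0 tx -0.0002 ty -0.1558 tz 0.0853 ax 0.0481 ay 0.0002 az -0.0002
0 tx -0.0001 ty -0.1412 tz 0.1078 ax 0.0481 ay 0.0002 az -0.0002
1 tx 0.0133 ty -0.0163 tz 0.2036 ax 0.0519 ay 0.0000 az 0.0000
1 tx 0.0133 ty 0.0170 tz 0.2035 ax 0.0519 ay -0.0000 az -0.0000
2 tx 0.1520 ty -0.0000 tz -0.0000 ax 0.0000 ay -0.0000 az -0.0000
```

Request:
play_rows([
  {"fingers": 0,"tx": 0,"ty": -0.046,"tz": 0.025,"ax": 0.014,"ay": 0,"az": 0},
  {"fingers": 0,"tx": 0,"ty": -0.092,"tz": 0.05,"ax": 0.028,"ay": 0,"az": 0},
  {"fingers": 0,"tx": 0,"ty": -0.138,"tz": 0.076,"ax": 0.042,"ay": 0,"az": 0},
  {"fingers": 0,"tx": 0,"ty": -0.1558,"tz": 0.0853,"ax": 0.0481,"ay": 0,"az": 0},
  {"fingers": 0,"tx": 0,"ty": -0.1558,"tz": 0.0853,"ax": 0.0481,"ay": 0,"az": 0},
])

```text
time_s: 34.42
tcp_pos: [0.3777, -0.2086, 0.1705]
ee_rot: [[0.0, -0.946, -0.324], [-0.0, -0.324, 0.946], [-1.0, -0.0, -0.0]]
wrist_force: [-0.6, -0.9, -0.1]
gripper_width: 0.499
```

Request:
play_rows([
  {"fingers": 0,"tx": 0,"ty": -0.042,"tz": 0.032,"ax": 0.014,"ay": 0,"az": 0},
  {"fingers": 0,"tx": 0,"ty": -0.084,"tz": 0.064,"ax": 0.028,"ay": 0,"az": 0},
  {"fingers": 0,"tx": 0,"ty": -0.125,"tz": 0.095,"ax": 0.042,"ay": 0,"az": 0},
  {"fingers": 0,"tx": 0,"ty": -0.1412,"tz": 0.1078,"ax": 0.0481,"ay": 0,"az": 0},
  {"fingers": 0,"tx": 0,"ty": -0.1412,"tz": 0.1078,"ax": 0.0481,"ay": 0,"az": 0},
])

```text
time_s: 34.83
tcp_pos: [0.4521, -0.0984, 0.1703]
ee_rot: [[0.0, -0.984, -0.177], [-0.0, -0.177, 0.984], [-1.0, -0.0, -0.0]]
wrist_force: [-0.2, -0.9, 0.0]
gripper_width: 0.5
```

Request:
play_rows([
  {"fingers": 0,"tx": 0.003,"ty": -0.004,"tz": 0.052,"ax": 0.014,"ay": 0,"az": 0},
  {"fingers": 0,"tx": 0.006,"ty": -0.008,"tz": 0.104,"ax": 0.028,"ay": 0,"az": 0},
  {"fingers": 0,"tx": 0.01,"ty": -0.012,"tz": 0.155,"ax": 0.042,"ay": 0,"az": 0},
  {"fingers": 0,"tx": 0.0133,"ty": -0.0163,"tz": 0.2036,"ax": 0.0519,"ay": 0,"az": 0},
  {"fingers": 0,"tx": 0.0133,"ty": -0.0163,"tz": 0.2036,"ax": 0.0519,"ay": 0,"az": 0},
])

```text
time_s: 35.25
tcp_pos: [0.4354, 0.0554, 0.1603]
ee_rot: [[-0.0, -1.0, -0.016], [0.0, -0.016, 1.0], [-1.0, 0.0, 0.0]]
wrist_force: [-1.1, 0.1, -0.3]
gripper_width: 0.503
```

Request:
play_rows([
  {"fingers": 0,"tx": 0.003,"ty": 0.004,"tz": 0.052,"ax": 0.014,"ay": 0,"az": 0},
  {"fingers": 0,"tx": 0.006,"ty": 0.008,"tz": 0.104,"ax": 0.028,"ay": 0,"az": 0},
  {"fingers": 0,"tx": 0.01,"ty": 0.012,"tz": 0.155,"ax": 0.042,"ay": 0,"az": 0},
  {"fingers": 0,"tx": 0.0133,"ty": 0.017,"tz": 0.2035,"ax": 0.0519,"ay": 0,"az": 0},
  {"fingers": 0,"tx": 0.0133,"ty": 0.017,"tz": 0.2035,"ax": 0.0519,"ay": 0,"az": 0},
])

```text
time_s: 35.67
tcp_pos: [0.4219, 0.2084, 0.1503]
ee_rot: [[0.001, -0.989, 0.147], [0.001, 0.147, 0.989], [-1.0, -0.001, 0.001]]
wrist_force: [-0.0, -0.7, 0.1]
gripper_width: 0.5
```

Request:
play_rows([
  {"fingers": 0,"tx": 0,"ty": 0,"tz": 0,"ax": 0,"ay": 0,"az": 0},
  {"fingers": 0,"tx": 0,"ty": 0,"tz": 0,"ax": 0,"ay": 0,"az": 0},
  {"fingers": 0,"tx": 0,"ty": 0,"tz": 0,"ax": 0,"ay": 0,"az": 0},
])

```text
time_s: 35.92
tcp_pos: [0.4213, 0.2031, 0.1505]
ee_rot: [[-0.001, -0.988, 0.153], [-0.001, 0.153, 0.988], [-1.0, 0.001, -0.001]]
wrist_force: [0.5, -0.7, 0.2]
gripper_width: 0.499
```

```bash
python3 - <<'E'
from meas2 import *
plan([(.421,.205,.036,-188.7)])
remeas([('plate',.427,.2445,81.3,0)],views=('side',))
E
```

```text
t 35.92 at [0.4213 0.2031 0.1505] phi 171.22 F [ 0.5 -0.7  0.2] w 0.499 q6 -54.5
0 tx 0.1526 ty 0.0007 tz 0.0025 ax -0.0004 ay -0.0003 az -0.0002
plate [('side', 0.87)] [0.4259 0.2461] 81.2 0.07
```

Request:
play_rows([
  {"fingers": 0,"tx": 0.05,"ty": 0.0007,"tz": 0.0025,"ax": 0,"ay": 0,"az": 0},
  {"fingers": 0,"tx": 0.1,"ty": 0.0007,"tz": 0.0025,"ax": 0,"ay": 0,"az": 0},
  {"fingers": 0,"tx": 0.13,"ty": 0.0007,"tz": 0.0025,"ax": 0,"ay": 0,"az": 0},
  {"fingers": 0,"tx": 0.146,"ty": 0.0007,"tz": 0.0025,"ax": 0,"ay": 0,"az": 0},
  {"fingers": 0,"tx": 0.152,"ty": 0.0007,"tz": 0.0025,"ax": 0,"ay": 0,"az": 0},
])

```text
time_s: 36.43
tcp_pos: [0.4203, 0.2048, 0.0347]
ee_rot: [[-0.003, -0.988, 0.153], [-0.003, 0.153, 0.988], [-1.0, 0.003, -0.004]]
wrist_force: [0.3, -0.6, -0.5]
gripper_width: 0.504
```

Request:
play_rows([
  {"fingers": 1,"tx": 0,"ty": 0,"tz": 0,"ax": 0,"ay": 0,"az": 0},
  {"fingers": 1,"tx": 0,"ty": 0,"tz": 0,"ax": 0,"ay": 0,"az": 0},
  {"fingers": 1,"tx": 0,"ty": 0,"tz": 0,"ax": 0,"ay": 0,"az": 0},
  {"fingers": 1,"tx": 0,"ty": 0,"tz": 0,"ax": 0,"ay": 0,"az": 0},
  {"fingers": 1,"tx": 0,"ty": 0,"tz": 0,"ax": 0,"ay": 0,"az": 0},
])

```text
time_s: 36.85
tcp_pos: [0.4216, 0.2072, 0.0377]
ee_rot: [[0.002, -0.989, 0.151], [0.002, 0.151, 0.989], [-1.0, -0.001, 0.002]]
wrist_force: [0.8, -1.1, 0.1]
gripper_width: 0.209
```

Request:
play_rows([
  {"fingers": 1,"tx": 0,"ty": 0,"tz": 0,"ax": 0,"ay": 0,"az": 0},
  {"fingers": 1,"tx": 0,"ty": 0,"tz": 0,"ax": 0,"ay": 0,"az": 0},
  {"fingers": 1,"tx": 0,"ty": 0,"tz": 0,"ax": 0,"ay": 0,"az": 0},
  {"fingers": 1,"tx": 0,"ty": 0,"tz": 0,"ax": 0,"ay": 0,"az": 0},
  {"fingers": 1,"tx": 0,"ty": 0,"tz": 0,"ax": 0,"ay": 0,"az": 0},
])

```text
time_s: 37.27
tcp_pos: [0.4214, 0.2071, 0.0374]
ee_rot: [[0.001, -0.989, 0.151], [0.001, 0.151, 0.989], [-1.0, -0.001, 0.001]]
wrist_force: [-2.4, 0.7, 5.4]
gripper_width: 0.137
```

```bash
python3 - <<'E'
from plan import *
m=np.array([.5344,.3215]);e=np.array([np.cos(np.radians(55)),np.sin(np.radians(55))])
W=[(*(m+e*x),.037,-215) for x in (-.17,-.11,-.075,-.04,-.025)]
print(np.round(W,4));plan(W)
E
```

```text
[[ 4.369e-01  1.822e-01  3.700e-02 -2.150e+02]
 [ 4.713e-01  2.314e-01  3.700e-02 -2.150e+02]
 [ 4.914e-01  2.601e-01  3.700e-02 -2.150e+02]
 [ 5.115e-01  2.887e-01  3.700e-02 -2.150e+02]
 [ 5.201e-01  3.010e-01  3.700e-02 -2.150e+02]]
t 37.27 at [0.4214 0.2071 0.0374] phi 171.34 F [-2.4  0.7  5.4] w 0.137 q6 -54.7
0 tx 0.0006 ty -0.0254 tz -0.0296 ax 0.1463 ay 0.0003 az 0.0002
1 tx -0.0000 ty -0.0000 tz 0.0800 ax -0.0000 ay -0.0000 az 0.0000
2 tx -0.0000 ty -0.0000 tz 0.0467 ax -0.0000 ay 0.0000 az 0.0000
3 tx -0.0000 ty -0.0000 tz 0.0467 ax -0.0000 ay 0.0000 az 0.0000
4 tx -0.0000 ty 0.0000 tz 0.0200 ax -0.0000 ay 0.0000 az 0.0000
```

Request:
play_rows([
  {"fingers": 1,"tx": 0,"ty": -0.006,"tz": -0.008,"ax": 0.03,"ay": 0,"az": 0},
  {"fingers": 1,"tx": 0,"ty": -0.012,"tz": -0.016,"ax": 0.06,"ay": 0,"az": 0},
  {"fingers": 1,"tx": 0,"ty": -0.018,"tz": -0.024,"ax": 0.09,"ay": 0,"az": 0},
  {"fingers": 1,"tx": 0,"ty": -0.0254,"tz": -0.0296,"ax": 0.12,"ay": 0,"az": 0},
  {"fingers": 1,"tx": 0,"ty": -0.0254,"tz": -0.0296,"ax": 0.1463,"ay": 0,"az": 0},
])

```text
time_s: 37.68
tcp_pos: [0.4377, 0.1822, 0.0374]
ee_rot: [[0.002, -0.817, 0.577], [0.001, 0.577, 0.817], [-1.0, -0.001, 0.002]]
wrist_force: [-0.5, 1.5, 6.2]
gripper_width: 0.135
```

Request:
play_rows([
  {"fingers": 1,"tx": 0,"ty": 0,"tz": 0,"ax": 0,"ay": 0,"az": 0},
  {"fingers": 1,"tx": 0,"ty": 0,"tz": 0,"ax": 0,"ay": 0,"az": 0},
  {"fingers": 1,"tx": 0,"ty": 0,"tz": 0,"ax": 0,"ay": 0,"az": 0},
])

```text
time_s: 37.93
tcp_pos: [0.4376, 0.1824, 0.0374]
ee_rot: [[0.002, -0.82, 0.572], [0.001, 0.572, 0.82], [-1.0, -0.001, 0.002]]
wrist_force: [1.9, -1.7, 6.0]
gripper_width: 0.135
```

```bash
python3 - <<'E'
from meas2 import *
m=np.array([.5344,.3215]);e=np.array([np.cos(np.radians(55)),np.sin(np.radians(55))])
plan([(*(m+e*x),.037,-215) for x in (-.11,-.075,-.04,-.025)])
S=viewer.capture('side')
p=r.sense()['tcp_pos'];A=r.sense()['ee_rot'];yaw=np.arctan2(A[1][2],A[0][2])
h=np.array(p[:2])+.04*np.array([np.cos(yaw),np.sin(yaw)])
I=[]
for v in ('top','side'):
    S=viewer.capture(v);u=proj(S,np.array([[*h,.02]]))[0].astype(int);a=(u[0]-40,u[1]-45);k=5
    im=cv2.resize(S['image'][a[1]:a[1]+80,a[0]:a[0]+80,::-1],None,fx=k,fy=k,interpolation=cv2.INTER_CUBIC).copy()
    outline(im,S,'plate',[*h,yaw],0,(0,255,0),k,a);I.append(im)
cv2.imwrite('pics/pl.png',np.hstack(I));print(h,np.degrees(yaw))
E
```

```text
t 37.93 at [0.4376 0.1824 0.0374] phi 145.12 F [ 1.9 -1.7  6. ] w 0.135 q6 -77.3
0 tx 0.0007 ty 0.0005 tz 0.0793 ax 0.0006 ay 0.0006 az 0.0004
1 tx 0.0000 ty -0.0000 tz 0.0467 ax 0.0000 ay 0.0000 az 0.0000
2 tx 0.0000 ty -0.0000 tz 0.0467 ax 0.0000 ay -0.0000 az 0.0000
3 tx 0.0000 ty 0.0000 tz 0.0200 ax 0.0000 ay -0.0000 az 0.0000
[0.46046828 0.21515266] 55.113492335953715
```

View pics/pl.png

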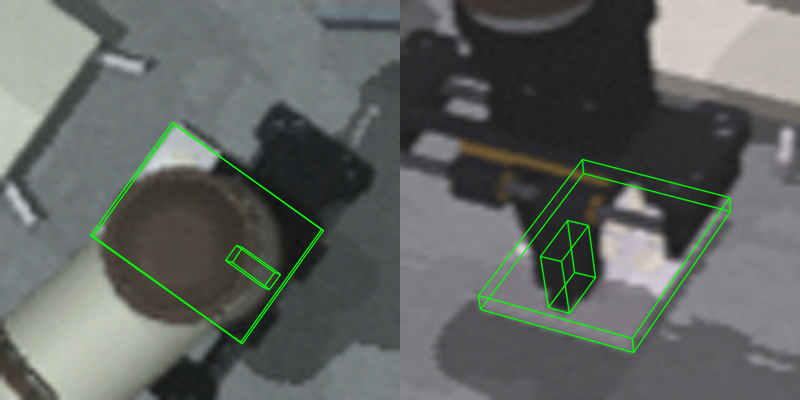

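The plate is held square to the slot: the top view corner at (173,123) matches the outline. I'll slide it in while watching forces.

Request:
play_rows([
  {"fingers": 1,"tx": 0,"ty": -0.0008,"tz": 0.016,"ax": 0,"ay": 0,"az": 0},
  {"fingers": 1,"tx": 0,"ty": -0.0008,"tz": 0.032,"ax": 0,"ay": 0,"az": 0},
  {"fingers": 1,"tx": 0,"ty": -0.0008,"tz": 0.048,"ax": 0,"ay": 0,"az": 0},
  {"fingers": 1,"tx": 0,"ty": -0.0008,"tz": 0.064,"ax": 0,"ay": 0,"az": 0},
  {"fingers": 1,"tx": 0,"ty": -0.0008,"tz": 0.0793,"ax": 0,"ay": 0,"az": 0},
])

```text
time_s: 38.5
tcp_pos: [0.4663, 0.2243, 0.0369]
ee_rot: [[-0.013, -0.819, 0.573], [-0.013, 0.573, 0.819], [-1.0, 0.003, -0.017]]
wrist_force: [-7.7, -12.3, 19.3]
gripper_width: 0.136
```

Request:
play_rows([
  {"fingers": 1,"tx": 0,"ty": 0,"tz": 0.01,"ax": 0,"ay": 0,"az": 0},
  {"fingers": 1,"tx": 0,"ty": 0,"tz": 0.02,"ax": 0,"ay": 0,"az": 0},
  {"fingers": 1,"tx": 0,"ty": 0,"tz": 0.03,"ax": 0,"ay": 0,"az": 0},
  {"fingers": 1,"tx": 0,"ty": 0,"tz": 0.03,"ax": 0,"ay": 0,"az": 0},
])

```text
time_s: 38.83
tcp_pos: [0.4814, 0.2452, 0.037]
ee_rot: [[-0.008, -0.82, 0.572], [-0.008, 0.572, 0.82], [-1.0, 0.002, -0.011]]
wrist_force: [-4.3, -6.9, 11.7]
gripper_width: 0.133
```

Request:
play_rows([
  {"fingers": 1,"tx": -0.0015,"ty": 0,"tz": 0.008,"ax": 0,"ay": 0,"az": 0},
  {"fingers": 1,"tx": -0.0015,"ty": 0,"tz": 0.016,"ax": 0,"ay": 0,"az": 0},
  {"fingers": 1,"tx": -0.0015,"ty": 0,"tz": 0.024,"ax": 0,"ay": 0,"az": 0},
  {"fingers": 1,"tx": -0.0015,"ty": 0,"tz": 0.032,"ax": 0,"ay": 0,"az": 0},
  {"fingers": 1,"tx": -0.0015,"ty": 0,"tz": 0.032,"ax": 0,"ay": 0,"az": 0},
])

```text
time_s: 39.25
tcp_pos: [0.4988, 0.2697, 0.0374]
ee_rot: [[0.001, -0.82, 0.573], [0.001, 0.573, 0.82], [-1.0, -0.0, 0.001]]
wrist_force: [-0.2, 0.2, -1.4]
gripper_width: 0.134
```

```bash
python3 - <<'E'
from plan import *
m=np.array([.5344,.3215]);c,s=np.cos(np.radians(55)),np.sin(np.radians(55));e=np.array([c,s])
p=np.array(r.sense()['tcp_pos'][:2])-m;print('local',p@e,p@[-s,c])
plan([(*(m+e*x),.037,-215) for x in (-.025,)])
E
```

```text
local -0.06288315948485775 -0.0005133745130115996
t 39.25 at [0.4988 0.2697 0.0374] phi 145.05 F [-0.2  0.2 -1.4] w 0.134 q6 -79.7
0 tx 0.0006 ty 0.0006 tz 0.0505 ax 0.0003 ay 0.0003 az 0.0001
```

Forces are nearly zero and the plate is 37 mm into the slot. I'll push on to the stop.

Request:
play_rows([
  {"fingers": 1,"tx": 0,"ty": 0,"tz": 0.01,"ax": 0,"ay": 0,"az": 0},
  {"fingers": 1,"tx": 0,"ty": 0,"tz": 0.02,"ax": 0,"ay": 0,"az": 0},
  {"fingers": 1,"tx": 0,"ty": 0,"tz": 0.03,"ax": 0,"ay": 0,"az": 0},
  {"fingers": 1,"tx": 0,"ty": 0,"tz": 0.04,"ax": 0,"ay": 0,"az": 0},
  {"fingers": 1,"tx": 0,"ty": 0,"tz": 0.04,"ax": 0,"ay": 0,"az": 0},
])

```text
time_s: 39.67
tcp_pos: [0.5167, 0.295, 0.0379]
ee_rot: [[0.002, -0.82, 0.573], [0.002, 0.573, 0.82], [-1.0, -0.001, 0.003]]
wrist_force: [-0.2, 0.6, -1.9]
gripper_width: 0.132
```

Request:
play_rows([
  {"fingers": 1,"tx": 0,"ty": 0,"tz": 0.005,"ax": 0,"ay": 0,"az": 0},
  {"fingers": 1,"tx": 0,"ty": 0,"tz": 0.01,"ax": 0,"ay": 0,"az": 0},
  {"fingers": 1,"tx": 0,"ty": 0,"tz": 0.013,"ax": 0,"ay": 0,"az": 0},
  {"fingers": 1,"tx": 0,"ty": 0,"tz": 0.013,"ax": 0,"ay": 0,"az": 0},
])

```text
time_s: 40.0
tcp_pos: [0.5199, 0.2997, 0.0374]
ee_rot: [[-0.003, -0.819, 0.574], [-0.003, 0.574, 0.819], [-1.0, 0.001, -0.004]]
wrist_force: [-2.1, -3.9, -2.0]
gripper_width: 0.131
```

```bash
cat > loc.py <<'E'
from plan import *
m=np.array([.5344,.3215]);c,s=np.cos(np.radians(55)),np.sin(np.radians(55));e=np.array([c,s])
p=np.array(r.sense()['tcp_pos'][:2])-m;F=np.array(r.sense()['wrist_force'][:2]);print('local',p@e,p@[-s,c],'F',F@e,F@[-s,c])
plan([])
E
python3 loc.py
```

```text
local -0.026138619288537026 -0.0006237119839659196 F -4.405462359973528 -0.48983103203208195
t 40.0 at [0.5199 0.2997 0.0374] phi 144.97 F [-2.1 -3.9 -2. ] w 0.131 q6 -80.4
```

Request:
play_rows([
  {"fingers": 1,"tx": 0,"ty": 0,"tz": 0.004,"ax": 0,"ay": 0,"az": 0},
  {"fingers": 1,"tx": 0,"ty": 0,"tz": 0.008,"ax": 0,"ay": 0,"az": 0},
  {"fingers": 1,"tx": 0,"ty": 0,"tz": 0.011,"ax": 0,"ay": 0,"az": 0},
  {"fingers": 1,"tx": 0,"ty": 0,"tz": 0.011,"ax": 0,"ay": 0,"az": 0},
  {"fingers": 1,"tx": 0,"ty": 0,"tz": 0.011,"ax": 0,"ay": 0,"az": 0},
])

```text
time_s: 40.42
tcp_pos: [0.5203, 0.3004, 0.037]
ee_rot: [[-0.014, -0.818, 0.575], [-0.014, 0.575, 0.818], [-1.0, 0.003, -0.019]]
wrist_force: [-8.9, -14.8, 8.4]
gripper_width: 0.137
```

```bash
python3 loc.py
```

```text
local -0.025395376760592794 -0.0005989708715381307 F -17.19855709123764 -1.237388837347477
t 40.42 at [0.5203 0.3004 0.037 ] phi 144.9 F [ -8.9 -14.8   8.4] w 0.137 q6 -80.5
```

The plate is at the stop: 17 N, with the rib about 25 mm outside the mouth, as it should be. I'll ease off, release, lift and check.

Request:
play_rows([
  {"fingers": 1,"tx": 0,"ty": 0,"tz": -0.006,"ax": 0,"ay": 0,"az": 0},
  {"fingers": 0,"tx": 0,"ty": 0,"tz": -0.01,"ax": 0,"ay": 0,"az": 0},
  {"fingers": 0,"tx": 0,"ty": 0,"tz": -0.01,"ax": 0,"ay": 0,"az": 0},
  {"fingers": 0,"tx": 0,"ty": 0,"tz": -0.01,"ax": 0,"ay": 0,"az": 0},
  {"fingers": 0,"tx": 0,"ty": 0,"tz": -0.01,"ax": 0,"ay": 0,"az": 0},
])

```text
time_s: 40.83
tcp_pos: [0.5222, 0.3029, 0.0386]
ee_rot: [[0.002, -0.819, 0.573], [0.002, 0.573, 0.819], [-1.0, -0.001, 0.003]]
wrist_force: [0.8, 0.1, -0.1]
gripper_width: 0.353
```

Request:
play_rows([
  {"fingers": 0,"tx": 0,"ty": 0,"tz": 0,"ax": 0,"ay": 0,"az": 0},
  {"fingers": 0,"tx": -0.04,"ty": 0,"tz": 0,"ax": 0,"ay": 0,"az": 0},
  {"fingers": 0,"tx": -0.09,"ty": 0,"tz": 0,"ax": 0,"ay": 0,"az": 0},
  {"fingers": 0,"tx": -0.14,"ty": 0,"tz": 0,"ax": 0,"ay": 0,"az": 0},
  {"fingers": 0,"tx": -0.18,"ty": 0,"tz": 0,"ax": 0,"ay": 0,"az": 0},
])

```text
time_s: 41.25
tcp_pos: [0.522, 0.3024, 0.176]
ee_rot: [[0.003, -0.819, 0.573], [0.002, 0.573, 0.819], [-1.0, -0.001, 0.003]]
wrist_force: [-0.2, 0.6, 0.3]
gripper_width: 0.499
```

Request:
play_rows([
  {"fingers": 0,"tx": 0,"ty": 0,"tz": -0.05,"ax": 0,"ay": 0,"az": 0},
  {"fingers": 0,"tx": 0,"ty": 0,"tz": -0.1,"ax": 0,"ay": 0,"az": 0},
  {"fingers": 0,"tx": 0,"ty": 0,"tz": -0.15,"ax": 0,"ay": 0,"az": 0},
  {"fingers": 0,"tx": 0,"ty": 0,"tz": -0.2,"ax": 0,"ay": 0,"az": 0},
  {"fingers": 0,"tx": 0,"ty": 0,"tz": -0.2,"ax": 0,"ay": 0,"az": 0},
])

```text
time_s: 41.67
tcp_pos: [0.4302, 0.1739, 0.1724]
ee_rot: [[-0.005, -0.817, 0.576], [-0.002, 0.576, 0.817], [-1.0, 0.003, -0.004]]
wrist_force: [-0.8, 0.2, -0.1]
gripper_width: 0.501
```

Request:
play_rows([
  {"fingers": 0,"tx": 0,"ty": 0,"tz": 0,"ax": 0,"ay": 0,"az": 0},
  {"fingers": 0,"tx": 0,"ty": 0,"tz": 0,"ax": 0,"ay": 0,"az": 0},
  {"fingers": 0,"tx": 0,"ty": 0,"tz": 0,"ax": 0,"ay": 0,"az": 0},
])

```text
time_s: 41.92
tcp_pos: [0.4362, 0.1799, 0.1732]
ee_rot: [[0.001, -0.819, 0.573], [0.001, 0.573, 0.819], [-1.0, -0.001, 0.002]]
wrist_force: [0.5, -0.3, -0.1]
gripper_width: 0.498
```

```bash
python3 - <<'E'
from meas2 import *
plan([])
I=[]
hq=np.array([.5344,.3215])+.015*np.array([np.cos(np.radians(55)),np.sin(np.radians(55))])
for v in ('top','side'):
    S=viewer.capture(v);u=proj(S,np.array([[.49,.27,.02]]))[0].astype(int);a=(u[0]-40,u[1]-40);k=5
    im=cv2.resize(S['image'][a[1]:a[1]+80,a[0]:a[0]+80,::-1],None,fx=k,fy=k,interpolation=cv2.INTER_CUBIC).copy()
    outline(im,S,'plate',[*hq,np.radians(55)],0,(0,255,0),k,a);I.append(im)
    u=proj(S,np.array([[.627,.0165,.07]]))[0].astype(int);a=(u[0]-40,u[1]-30)
    im=cv2.resize(S['image'][a[1]:a[1]+60,a[0]:a[0]+80,::-1],None,fx=k,fy=k,interpolation=cv2.INTER_CUBIC).copy()
    for b in (.08,-.08): outline(im,S,'cartridge1',[.6272+.026*b,.0155+b,np.radians(-1.5)],.01,(0,0,255),k,a)
    I.append(im)
cv2.imwrite('pics/fin.png',np.vstack([np.hstack([I[0],I[2]]),np.hstack([I[1],I[3]])])[:600+100])
im=cv2.imread('pics/fin.png');cv2.imwrite('pics/fin.png',cv2.resize(im,None,fx=.85,fy=.85,interpolation=cv2.INTER_AREA))
E
```

```text
t 41.92 at [0.4362 0.1799 0.1732] phi 145.01 F [ 0.5 -0.3 -0.1] w 0.498 q6 -77.2
```

View pics/fin.png

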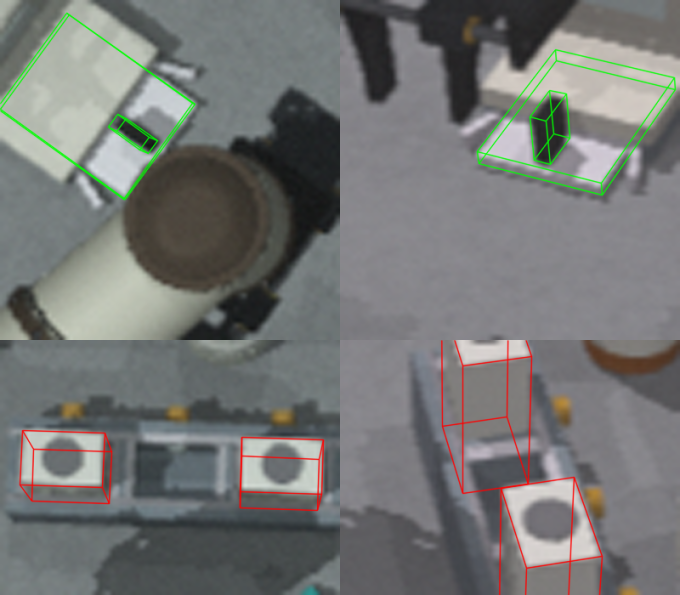

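The plate's rear edge and rib match the home outline in both views. Both cartridges match the seated outline (underside at 10 mm), and the arm is clear. Handing in.

```bash
python3 -c "
from station import job,spotter,viewer
p=viewer.capture('side')
print([[round(float(x)) for x in d['uv']]+[round(d['score'],2)] for d in spotter.find_in('cassette1',p)])
print(job.finish_job())"
```

```text
[[308, 278, 0.95], [274, 344, 0.9], [437, 292, 0.76], [424, 454, 0.67], [250, 365, 0.57], [343, 238, 0.27]]
the job is handed in; nothing more can be done
None
```

The job is finished and handed in at about 42 s; the hand-in gives no verdict.

- **Cassettes:** all three finished cassettes are in the tote. One had been knocked aside before I picked it, so I measured it again first. In the last side view the detector found two of them in the tote and missed the third. The full picture taken after the last drop showed all three.
- **Cartridges:** both fresh cartridges (only two were there) are in bays 1 and 3. Each push ended in a hard stop of about 35 N at the height expected for the bay floor. In the final pictures both match the seated outline. The ball joints could not be read directly, so the click is inferred from that height and force.
- **First cartridge insertion:** it caught on the lead-in because it sat about 6 mm off centre in the grip. I corrected the position and it then went down.
- **Plate:** it slid in last, reaching the stop at 17 N with the rib about 25 mm outside the mouth. After release it matched the home outline in both views. My reader position is only good to about 2 mm, because the two cameras differed by up to about 5 mm.
- **Bottle, jar and beaker:** the arm never went near them, and none looked moved in the pictures I viewed. I did not measure their positions.

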